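# Make up an incubation run: comb the sample tubes, lay out the tube blocks

### The arm

A 6-joint arm with a two-finger parallel gripper is mounted at the origin on the work surface. World frame = base frame: x ahead of the robot, y to its left, z up, the work surface at z = 0. Lengths are in m, angles in rad, forces in N, time in s.
With the tool pointing down it reaches from about 0.35 to 0.8 m from the base axis. Payload 7.3 kg.
Tool frame: the origin (TCP) lies midway between the tips of the shut fingers; the grasp point (between the pads) lies bot.hold_point_z behind it (bot.hold_point_z is the distance from the TCP to the grasp point, in m); z points along the fingers, y is the direction in which the jaws open and shut (so a half turn about z gives the same grasp; the last joint's range is limited). The gripper opens to 85 mm and grips with 20 to 120 N. Pads are 22 mm wide; open, the fingers measure 114 mm over their backs; the gripper's body (76 mm by 85 mm) begins 54 mm behind the grasp point. The pads swing forward as they close: fully open they stand 13 mm farther back than shut.
Start: joints at [-1.484, 0.342, 1.524, -0, 1.275, -0.146], TCP at [0.121, -0.511, 0.204] pointing down, gripper open.
Joint ranges: [-2.53, 2.53], [-0.77, 2.02], [0.04, 2.7], [-1, 4.14], [0.28, 2.66], [-3.11, 3.11]. Speed limits (rad/s): [2.57, 2.57, 3.14, 3.14, 3.14, 3.14].

### API

Orientations are given as a unit quaternion [w, x, y, z].
In Python, from rig import bot gives the robot as it stands.
- The arm moves only by the shell command python3 -m handwheel 'ROWS' [FORCE]. ROWS is JSON, a list of rows, each a list of 7 numbers: the shift along the tool's x, y, z in m, then the turn, a rotation vector about the tool's x, y, z in rad, then the opening, from -1 (shut) to 1 (fully open), so that 0 is half open. In form: [[x, y, z, ax, ay, az, fingers], ...]. A call has 1 to 10 rows; each row shifts and turns the commanded pose from where the row before left it, along the tool's axes as they then stand; what a row does not reach is not made up. A row lasts 1/12 s, in which the tool goes at most 41.7 mm and 7.16 degrees, less where a joint would pass 70% of its speed; a pose out of reach is approached as far as the arm can. A call is refused whole if a number of a shift passes 0.0417 or a number of a turn 0.125, either way. A call with a gripper value outside its range is refused whole. The fingers move at their own pace and stop on an object; FORCE is the grip in N (left out, the last holds). Time passes only in rows, so rows that do not move let the fingers close. It gives the time, the measured TCP pose, the force and the opening at its end, in the units of the state.
- bot.state(): the state, without advancing time (a new reading comes with each control period).
- bot.read_camera(name): name is "side" or "top"; returns a dict with "color" (480x640x3 uint8, red, green, blue), "mtx" (3x3 intrinsics, pixels), "T" (4x4, takes a point from camera to world coordinates). Camera axes: x right, y up, looking along -z (the intrinsics and any distortion apply to the point x, -y, -z); pixel columns grow to the right and rows downward; lengths in m; the calibration is good to about 2 mm. A picture is of the moment at which its call begins. There is no depth.
- bot.finish_job(): hands the job in, once; it reports no verdict.
The state is a dict: "time_s": time; "joint_pos": joint angles; "dq": joint speeds; "joint_torque": joint torques, N m; "eef_pos": TCP position; "orientation": TCP orientation; "wrist_force": force on the tool from outside, world axes, zero at the start; "ft_torque": the same for the moment, N m; "grip_width": finger opening in m.
Only numpy, scipy, OpenCV 4.12 (cv2) and the standard library are available. Lean on these libraries where they do the work, as an engineer would, in place of code of your own. Each camera call takes 0.05 s, during which the arm holds its last target. There are 200 camera calls.

### The job

Make up this incubation run: with the rake, comb the loose glass tubes in the white tray until each one lies down in a groove of its own, then stand the rake back upright in the middle of its green mat. Also lay out every tube block neatly, centred and square, one to each marked square: blue blocks on the blue-edged row, black blocks on the black-edged row. Never touch the glass tubes with the gripper or arm, and leave everything else on the bench where it is.

Things in the scene. Friction and masses are not known exactly. Their poses are not given: they have to be found in the camera images.
- tray: fixed tray, inside 112 (x) x 245 (y) mm; origin: underside centre. Heights: floor 5, ridges 15, rim (5 thick, grey) 25 mm. Six grooves along x, full width, 13 wide, 10 deep, at y -116, -96, -76, -56, -36, -16 mm; 7 mm ridges between, none beside the -y rim. From y -9.5 to +122.5 a flat apron level with the ridges; tubes start at y below +75, so the rake can enter at its +y end
- rake_grip (a point): centre of orange handle 44 (x) x 22 (y) x 52 mm, 68 mm above the tooth tips, z up; 0.3 kg. Below it, head 104 x 36 (y) x 12 mm and 8 flat-ended teeth 28 long, 6 (x) by 36 (y), row 104 mm along x; stands by itself, spans grooves. Moved along its y slowly (35 mm/s), tips 1-2 mm over the ridges, it turns and pushes tubes until they drop into empty grooves, passing over settled ones
- mat: fixed green parking mat for the rake, 150 (x) x 85 (y) x 3 mm. Origin: centre of the underside, on the bench.
- tube1: sealed amber glass tube, 70 mm long over its round ends, 10 mm diameter, 14 g, blue band near one end, rolls easily; may be absent. Origin: its middle, on the axis; its x axis runs along the tube. Lying in a groove its axis is 10 mm above the bench (flush with the ridges), on the ridges or apron 20 mm.
- tube2: sealed amber glass tube, 70 mm long over its round ends, 10 mm diameter, 14 g, blue band near one end, rolls easily; may be absent. Origin: its middle, on the axis; its x axis runs along the tube. Lying in a groove its axis is 10 mm above the bench (flush with the ridges), on the ridges or apron 20 mm.
- tube3: sealed amber glass tube, 70 mm long over its round ends, 10 mm diameter, 14 g, blue band near one end, rolls easily; may be absent. Origin: its middle, on the axis; its x axis runs along the tube. Lying in a groove its axis is 10 mm above the bench (flush with the ridges), on the ridges or apron 20 mm.
- tube4: sealed amber glass tube, 70 mm long over its round ends, 10 mm diameter, 14 g, blue band near one end, rolls easily; may be absent. Origin: its middle, on the axis; its x axis runs along the tube. Lying in a groove its axis is 10 mm above the bench (flush with the ridges), on the ridges or apron 20 mm.
- blue_row: fixed aluminium plate 226 (x) x 64 (y) x 4 mm with three blue-edged squares (56 mm outside, 47 mm white inside) in a row along its x, centred at its own x = -72, 0 and +72 mm, y = 0; the top is 4 mm above the bench. Origin: centre of the underside, on the bench. The blue and the black plate may change places.
- black_row: fixed aluminium plate 226 (x) x 64 (y) x 4 mm with three black-edged squares (56 mm outside, 47 mm white inside) in a row along its x, centred at its own x = -72, 0 and +72 mm, y = 0; the top is 4 mm above the bench. Origin: centre of the underside, on the bench. The blue and the black plate may change places.
- blue1_mid (a point): centre (half-way up) of a blue tube block, 44 x 44 x 22 mm, 80 g, four tube mouths on its top (standing 2 mm proud); may be absent. z points up, x and y square to its sides.
- blue2_mid (a point): centre (half-way up) of a blue tube block, 44 x 44 x 22 mm, 80 g, four tube mouths on its top (standing 2 mm proud); may be absent. z points up, x and y square to its sides.
- blue3_mid (a point): centre (half-way up) of a blue tube block, 44 x 44 x 22 mm, 80 g, four tube mouths on its top (standing 2 mm proud); may be absent. z points up, x and y square to its sides.
- black1_mid (a point): centre (half-way up) of a black tube block, 44 x 44 x 22 mm, 80 g, four tube mouths on its top (standing 2 mm proud); may be absent. z points up, x and y square to its sides.
- black2_mid (a point): centre (half-way up) of a black tube block, 44 x 44 x 22 mm, 80 g, four tube mouths on its top (standing 2 mm proud); may be absent. z points up, x and y square to its sides.
- black3_mid (a point): centre (half-way up) of a black tube block, 44 x 44 x 22 mm, 80 g, four tube mouths on its top (standing 2 mm proud); may be absent. z points up, x and y square to its sides.
- bottle: amber reagent bottle, 52 mm diameter, 110 mm high, stays there. Origin: centre of the underside.
- tip_box: blue pipette-tip box 85 x 120 x 52 mm, stays there. Origin: centre of the underside.
- timer: white bench timer 60 x 60 x 20 mm, stays there. Origin: centre of the underside.
- beaker: glass beaker 70 mm diameter, 80 mm high, stays there. Origin: centre of the underside.
- dishes: clear dish 90 mm diameter, 30 mm high, stays there. Origin: centre of the underside.
- rack: black tube rack 100 x 55 x 66 mm, stays there. Origin: centre of the underside.

How it is judged:
By the outcome, as a careful person would: the job done as asked, in the order asked, and still so for the second after the job is handed in, with the robot touching nothing.
Of tube1, tube2, tube3, tube4 only 3 to 4 are there at a start; the rules pass over those that are not, and their reading is None.
Of blue1, blue2, blue3, black1, black2, black3 only 4 to 6 are there at a start; the rules pass over those that are not, and their reading is None.
At some moment in a run one of blue1, blue2, blue3, black1, black2, black3 may be knocked a few centimetres aside while the robot is not near it.
Once in a run the grip may slacken for a moment while it holds something.
It also fails if it takes over 210 s, if anything falls off the work surface, if the arm or the gripper's body presses on something with over 40 N, if the wrist force passes 120 N, or if a joint passes its speed limit or range.

## Working session

There is one attempt and no reset: what is moved stays moved. The work goes in short steps, Python scripts to look and compute and a shell command to move; the robot and the scene stay as the last step left them, time stands still between calls to the robot, and variables do not carry over. Pictures are saved under pics/ and viewed, about 12 in all and at most 16, crops included, and the job is handed in when it is done.

```bash
ls; mkdir -p pics; python3 - <<'E'
from rig import bot
import cv2,numpy as np
print(bot.state(), bot.hold_point_z)
for n in("top","side"):
    r=bot.read_camera(n); cv2.imwrite(f"pics/{n}0.png",r["color"][:,:,::-1]); print(n,r["mtx"],r["T"],[k for k in r])
E
```

```text
pics
{'time_s': 0.0, 'joint_pos': array([-1.48399865e+00,  3.42717466e-01,  1.52502748e+00, -2.44272123e-05,
        1.27537708e+00, -1.46004063e-01]), 'dq': array([-0.00085838, -0.00154784,  0.00170472,  0.00024223, -0.00089378,
       -0.00082906]), 'joint_torque': array([ 2.88604670e-04, -4.33681262e+01, -2.46011174e+01, -2.47868538e-04,
        7.74336018e-03,  4.74136314e-06]), 'eef_pos': array([ 0.12109301, -0.51039058,  0.20342506]), 'orientation': array([-7.64700566e-04,  9.93232360e-01,  1.16141699e-01,  1.09572813e-05]), 'wrist_force': array([-0.56312875,  0.32350817, -0.21672407]), 'ft_torque': array([-0.0790045 , -0.00938471,  0.01013659]), 'grip_width': 0.08514541431735743} 0.0187
top [[464.25461371   0.         313.92981016]
 [  0.         464.25461371 236.58808168]
 [  0.           0.           1.        ]] [[-0.00974434  0.99697829 -0.07706709  0.43105159]
 [-0.99993145 -0.01021548 -0.00572156 -0.00637131]
 [-0.00649155  0.07700606  0.99700949  1.16796879]
 [ 0.          0.          0.          1.        ]] ['color', 'mtx', 'T']
side [[612.38725311   0.         316.39195512]
 [  0.         612.38725311 252.84549238]
 [  0.           0.           1.        ]] [[-0.96413143  0.16743601 -0.20595088  0.29715841]
 [-0.26455641 -0.54347212  0.79664795  0.90344754]
 [ 0.02145899  0.82255896  0.56827483  0.73777598]
 [ 0.          0.          0.          1.        ]] ['color', 'mtx', 'T']
```

View pics/top0.png

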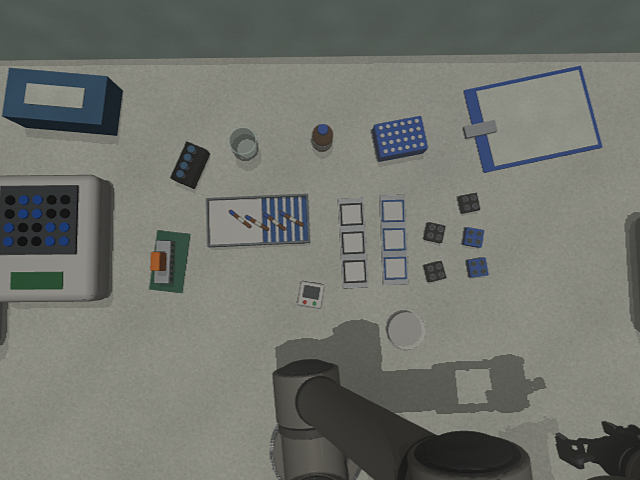

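View pics/side0.png

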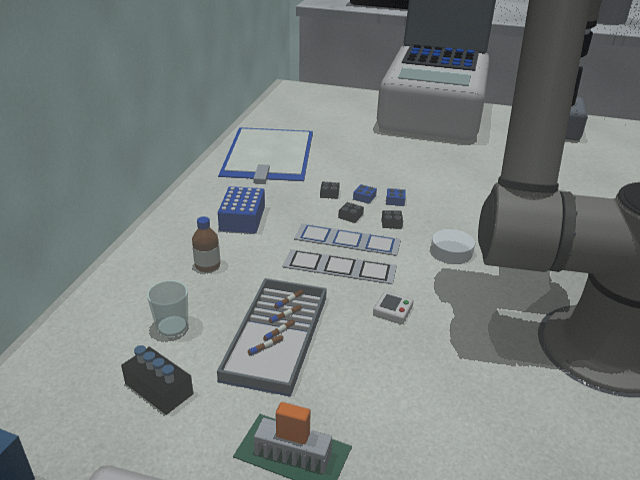

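```bash
cat > h.py <<'E'
import cv2,numpy as np
from rig import bot
def look(n="top",save=None):
    r=bot.read_camera(n)
    if save: cv2.imwrite(f"pics/{save}.png",r["color"][:,:,::-1])
    return r
def ray(r,uv,z):
    "pixel(s) -> world point on plane z"
    uv=np.atleast_2d(np.asarray(uv,float)); K=r["mtx"]; T=r["T"]
    d=np.c_[(uv[:,0]-K[0,2])/K[0,0],-(uv[:,1]-K[1,2])/K[1,1],-np.ones(len(uv))]@T[:3,:3].T
    o=T[:3,3]; return o+d*((z-o[2])/d[:,2])[:,None]
def proj(r,p):
    T=r["T"];K=r["mtx"];c=(np.atleast_2d(p)-T[:3,3])@T[:3,:3]
    return np.c_[K[0,0]*c[:,0]/-c[:,2]+K[0,2],K[1,1]*c[:,1]/c[:,2]+K[1,2]]
def up(img,box,s=4):
    x0,y0,x1,y1=box; return cv2.resize(img[y0:y1,x0:x1],None,fx=s,fy=s,interpolation=cv2.INTER_CUBIC)
def blobs(mask,box,s=4,amin=150,amax=1e9):
    "blobs in upscaled crop -> (centre px in full image, box corners, area in px^2)"
    out=[]
    for c in cv2.findContours(mask.astype(np.uint8),cv2.RETR_LIST,cv2.CHAIN_APPROX_NONE)[0]:
        a=cv2.contourArea(c)/s/s
        if amin<=a<=amax:
            f=lambda q:(np.asarray(q,float)+.5)/s-.5+np.array(box[:2])
            m=cv2.moments(c); R=cv2.minAreaRect(c)
            out.append((f([m['m10']/m['m00'],m['m01']/m['m00']]),f(cv2.boxPoints(R)),a))
    return out
def yaw(P):
    "direction of long side of world corner box"
    e=P[1]-P[0],P[2]-P[1]; L=[np.linalg.norm(v[:2]) for v in e]; v=e[int(L[1]>L[0])]
    return (np.degrees(np.arctan2(v[1],v[0]))+90)%180-90,max(L)*1e3,min(L)*1e3
E
python3 - <<'E'
from h import *
r=look(); im=r["color"]; box=(130,170,510,320)
cv2.imwrite("pics/zoom.png",up(im,(140,175,500,315),2.2 if 0 else 2)[:,:,::-1])
u=up(im,box); hsv=cv2.cvtColor(u,cv2.COLOR_RGB2HSV); H,S,V=cv2.split(hsv)
def rep(name,m,z,amin,amax=1e9):
    for c,b,a in blobs(m,box,4,amin,amax):
        p=ray(r,c,z)[0]; P=ray(r,b,z); y,L,l=yaw(P)
        print(name,c.round(1),"xy",p[:2].round(4),"yaw %.1f L %.0f l %.0f a %.0f"%(y,L,l,a))
rep("orange",(H>5)&(H<18)&(S>170)&(V>120),.097,60)
rep("green",(H>55)&(H<95)&(S>90),.003,300)
rep("blue",(H>100)&(H<125)&(S>110)&(V>60),.022,80)
rep("black",(V<75),.022,150)
rep("white",(V>185)&(S<40),.004,200,700)
E
```

```text
orange [154.8 260.8] xy [0.4614 0.3678] yaw -1.0 L 42 l 19 a 139
blue [477.8 267.1] xy [ 0.4404 -0.4017] yaw 7.8 L 44 l 43 a 290
blue [473.6 236.9] xy [ 0.5148 -0.3941] yaw -11.8 L 44 l 44 a 290
blue [392.5 210.5] xy [ 0.5825 -0.1957] yaw -89.2 L 52 l 50 a 396
blue [392.6 210.6] xy [ 0.5824 -0.1958] yaw -89.5 L 54 l 54 a 447
blue [280.3 210.4] xy [0.5858 0.0833] yaw 1.4 L 67 l 16 a 83
blue [304.2 218.2] xy [0.5658 0.0238] yaw 1.9 L 107 l 10 a 141
black [310.9 291.9] xy [0.3837 0.0089] yaw 79.4 L 39 l 29 a 171
black [354.3 271.1] xy [ 0.4335 -0.0983] yaw -87.6 L 50 l 49 a 386
black [434.1 271.2] xy [ 0.4313 -0.2943] yaw -76.6 L 49 l 45 a 343
black [354.1 271.1] xy [ 0.4336 -0.0979] yaw -87.5 L 56 l 56 a 483
black [352.7 242.3] xy [ 0.5044 -0.0955] yaw -87.6 L 50 l 49 a 379
black [352.6 242.4] xy [ 0.5043 -0.0953] yaw -87.7 L 56 l 55 a 472
black [167.1 264.1] xy [0.4552 0.3635] yaw -7.3 L 148 l 82 a 500
black [433.7 232.3] xy [ 0.5273 -0.2962] yaw 76.7 L 48 l 46 a 339
black [351.  213.9] xy [ 0.5752 -0.0925] yaw -87.3 L 50 l 49 a 376
black [351. 214.] xy [ 0.5751 -0.0924] yaw -87.7 L 56 l 55 a 467
black [242.9 205. ] xy [0.6003 0.1765] yaw -64.1 L 272 l 103 a 156
black [468.1 202.9] xy [ 0.5997 -0.3837] yaw -79.2 L 51 l 45 a 346
black [187.5 177.3] xy [0.6718 0.3155] yaw 66.7 L 70 l 53 a 362
```

View pics/zoom.png

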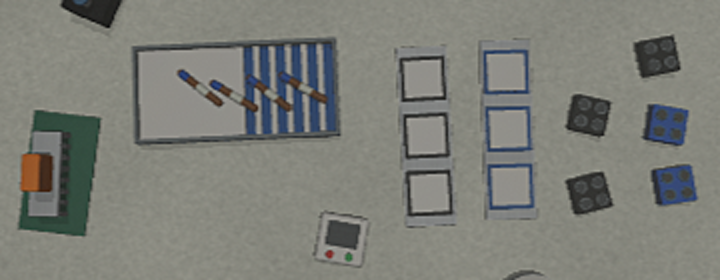

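```bash
python3 - <<'E'
from h import *
r=look(); im=r["color"]
for nm,box,f,z,amin in (("tray",(198,186,318,254),lambda H,S,V,B:V<125,.025,1500),("mat",(140,220,200,300),lambda H,S,V,B:(H>60)&(H<92)&(S>70),.003,150),("head",(140,220,200,300),lambda H,S,V,B:(S<45)&(V>95)&(V<160),.043,100),("handle",(140,220,200,300),lambda H,S,V,B:(H>5)&(H<18)&(S>150)&(V>100),.097,60)):
    u=up(im,box); H,S,V=cv2.split(cv2.cvtColor(u,cv2.COLOR_RGB2HSV))
    m=f(H,S,V,None)
    for c,b,a in blobs(m,box,4,amin):
        P=ray(r,b,z); print(nm,"ctr box",P.mean(0)[:2].round(4),"yaw %.1f L %.0f l %.0f"%yaw(P),"a",round(a),P[:,:2].round(3).tolist())
for q in ((177,240),(182,280),(208,220),(250,246),(270,300),(165,245),(152,262),(160,262)): print(q,cv2.cvtColor(im[q[1]:q[1]+1,q[0]:q[0]+1],cv2.COLOR_RGB2HSV)[0,0])
R=look("side"); im=R["color"]; box=(180,260,400,480)
big=cv2.resize(im[380:480,210:370],None,fx=5,fy=5,interpolation=cv2.INTER_CUBIC)
a=cv2.resize(up(r["color"],(140,180,320,310),1),None,fx=4,fy=4,interpolation=cv2.INTER_CUBIC)
cv2.imwrite("pics/z2.png",a[:,:,::-1])
cv2.imwrite("pics/z3.png",big[:,:,::-1])
E
```

```text
tray ctr box [0.5599 0.1946] yaw -88.2 L 133 l 110 a 2208 [[0.613, 0.263], [0.617, 0.131], [0.507, 0.126], [0.503, 0.258]]
tray ctr box [0.5592 0.1397] yaw -87.9 L 261 l 132 a 5290 [[0.62, 0.273], [0.63, 0.013], [0.498, 0.008], [0.489, 0.266]]
mat ctr box [0.4629 0.3638] yaw -7.2 L 150 l 84 a 998 [[0.395, 0.414], [0.544, 0.395], [0.531, 0.313], [0.383, 0.332]]
head ctr box [0.4626 0.3546] yaw -5.9 L 147 l 93 a 1715 [[0.395, 0.408], [0.542, 0.393], [0.53, 0.301], [0.384, 0.317]]
head ctr box [0.4665 0.3511] yaw 0.5 L 193 l 146 a 4765 [[0.564, 0.426], [0.562, 0.279], [0.369, 0.278], [0.37, 0.422]]
handle ctr box [0.4614 0.3678] yaw -1.8 L 42 l 21 a 150 [[0.441, 0.379], [0.483, 0.377], [0.482, 0.357], [0.44, 0.358]]
(177, 240) [74 84 76]
(182, 280) [75 88 75]
(208, 220) [90 14 53]
(250, 246) [ 30  19 124]
(270, 300) [ 30  17 138]
(165, 245) [ 75   4 125]
(152, 262) [ 12 194 150]
(160, 262) [ 11 136  58]
```

View pics/z2.png

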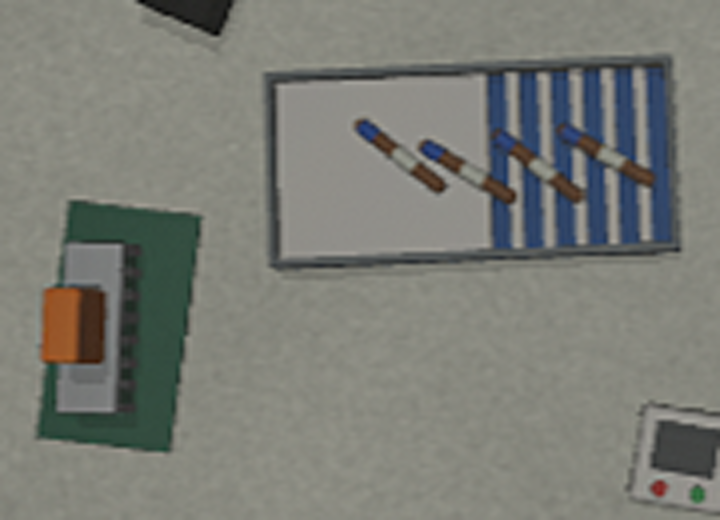

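```bash
python3 -m handwheel '[[0,0,0,0,0,0.1165,1],[0,0,0,0,0,0.1165,1],[0.028,-0.026,0,0,0,0,1],[0.028,-0.026,0,0,0,0,1],[0.028,-0.026,0,0,0,0,1],[0.028,-0.026,0,0,0,0,1],[0.028,-0.026,0,0,0,0,1],[0.028,-0.026,0,0,0,0,1],[0.028,-0.026,0,0,0,0,1],[0.028,-0.026,0,0,0,0,1]]' 80
python3 -m handwheel '[[0.028,-0.026,0,0,0,0,1],[0.028,-0.026,0,0,0,0,1],[0.004,-0.038,0,0,0,0,1],[0.004,-0.038,0,0,0,0,1],[0.004,-0.038,0,0,0,0,1],[0.004,-0.038,0,0,0,0,1],[0.004,-0.038,0,0,0,0,1],[0.004,-0.038,0,0,0,0,1],[0.004,-0.038,0,0,0,0,1],[0,0,0,0,0,0,1]]'
```

```text
time_s: 1.08
eef_pos: [0.3462, -0.3014, 0.2042]
orientation: [0.0, 1.0, -0.0, 0.0]
wrist_force: [0.9, -0.6, -0.6]
grip_width: 0.0854
time_s: 1.92
eef_pos: [0.429, 0.0209, 0.2042]
orientation: [-0.001, 1.0, 0.003, 0.0]
wrist_force: [0.2, -1.3, 0.2]
grip_width: 0.0856
```

```bash
python3 - <<'E'
from h import *
r=look(save="top1")
g=lambda L:(np.array(L,float)+.5)/4-.5+[140,180]
for n,L,z in (("tray",[(265,74),(670,56),(680,250),(271,268)],.025),("head",[(66,243),(123,243),(113,411),(57,411)],.043),("handle",[(48,288),(82,290),(76,361),(43,360)],.097),("mat",[(70,202),(202,215),(171,450),(38,437)],.003)):
    P=ray(r,g(L),z)[:,:2]; d=lambda a:np.degrees(np.arctan2(a[1],a[0]))
    print(n,P.mean(0).round(4),"yaw from long/short",d(P[0]-P[3]).round(1),d(P[1]-P[2]).round(1),d(P[0]-P[1]).round(1)-90,d(P[3]-P[2]).round(1)-90, "sizes",np.linalg.norm(P-np.roll(P,1,0),axis=1).round(3))
E
```

```text
tray [0.562  0.1397] yaw from long/short 2.2 2.4 1.9000000000000057 1.9000000000000057 sizes [0.121 0.252 0.121 0.253]
head [0.4617 0.369 ] yaw from long/short -2.1 -2.6 -0.5999999999999943 -0.5999999999999943 sizes [0.102 0.035 0.102 0.034]
handle [0.4615 0.3669] yaw from long/short -3.0 -3.9 -3.9000000000000057 -2.299999999999997 sizes [0.042 0.02  0.041 0.019]
mat [0.4634 0.3632] yaw from long/short -6.8 -6.9 -6.200000000000003 -6.099999999999994 sizes [0.148 0.084 0.148 0.084]
```

View pics/z3.png

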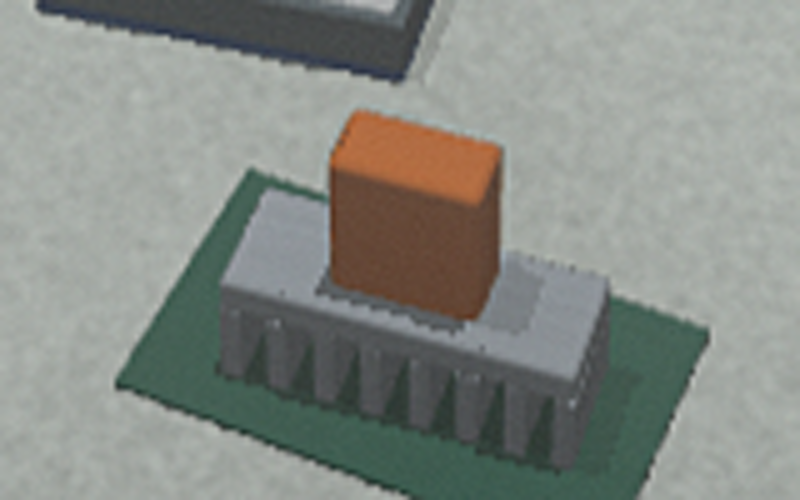

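```bash
python3 -m handwheel '[[0.0036,-0.0386,0,0,0,0,1],[0.0036,-0.0386,0,0,0,0,1],[0.0036,-0.0386,0,0,0,0,1],[0.0036,-0.0386,0,0,0,0,1],[0.0036,-0.0386,0,0,0,0,1],[0.0036,-0.0386,0,0,0,0,1],[0.0036,-0.0386,0,0,0,0,1],[0.0036,-0.0386,0,0,0,0,1],[0.0036,-0.038,0,0,0,0.022,1],[0,0,0,0,0,0.022,1]]'
python3 -m handwheel '[[0,0,0.025,0,0,0,1],[0,0,0.025,0,0,0,1],[0,0,0.025,0,0,0,1],[0,0,0.025,0,0,0,1],[0,0,0.025,0,0,0,1],[0,0,0,0,0,0,1],[0,0,0,0,0,0,1]]'
python3 -c "
from h import *
look('side','s1')
r=look('side');im=r['color'][340:470,190:390];cv2.imwrite('pics/s1c.png',cv2.resize(im,None,fx=4,fy=4)[:,:,::-1])"
```

```text
time_s: 2.8
eef_pos: [0.4621, 0.3665, 0.203]
orientation: [-0.001, 1.0, -0.021, -0.0]
wrist_force: [-1.5, -1.1, -1.1]
grip_width: 0.0855
time_s: 3.38
eef_pos: [0.4617, 0.3604, 0.0782]
orientation: [0.001, 1.0, -0.023, -0.001]
wrist_force: [-0.4, 0.1, 0.4]
grip_width: 0.0854
```

View pics/s1c.png

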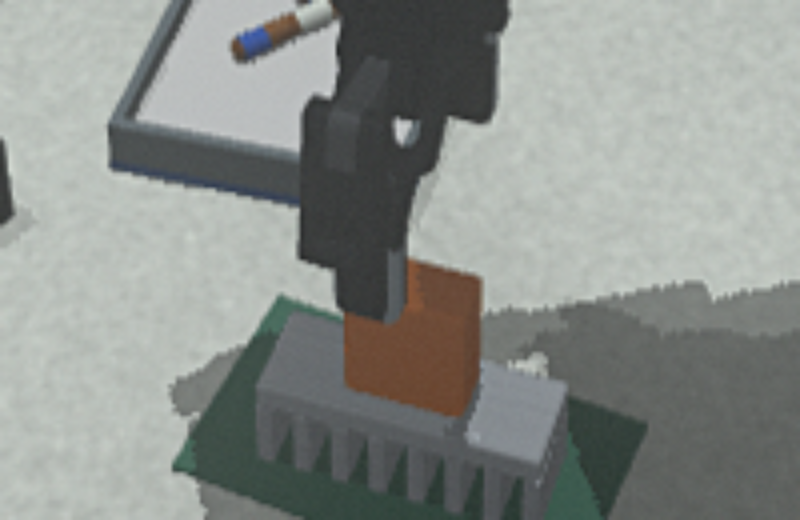

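```bash
python3 -m handwheel '[[0,-0.007,0,0,0,0,1],[0,0,0.011,0,0,0,1],[0,0,0.011,0,0,0,1],[0,0,0,0,0,0,-1],[0,0,0,0,0,0,-1],[0,0,0,0,0,0,-1],[0,0,0,0,0,0,-1],[0,0,0,0,0,0,-1],[0,0,0,0,0,0,-1]]' 100
python3 -m handwheel '[[0,0,0,0,0,0,-1],[0,0,0,0,0,0,-1],[0,0,0,0,0,0,-1],[0,0,-0.02,0,0,0,-1],[0,0,-0.02,0,0,0,-1],[0,0,0,0,0,0,-1]]'
```

```text
time_s: 4.23
eef_pos: [0.4625, 0.3694, 0.0579]
orientation: [-0.001, 1.0, -0.022, 0.001]
wrist_force: [-0.8, 0.1, 1.6]
grip_width: 0.0185
time_s: 4.73
eef_pos: [0.4635, 0.3696, 0.0998]
orientation: [-0.001, 1.0, -0.022, 0.002]
wrist_force: [1.0, 0.9, -2.2]
grip_width: 0.0188
```

```bash
python3 -m handwheel '[[0,0,0,0,0,-0.044,-1],[0.0191,0.0262,0,0,0,0,-1],[0.0191,0.0262,0,0,0,0,-1],[0.0191,0.0262,0,0,0,0,-1],[0.0191,0.0262,0,0,0,0,-1],[0.0191,0.0262,0,0,0,0,-1],[0,0,0,0,0,-0.037,-1],[0,0,0,0,0,0,-1],[0,0,0,0,0,0,-1]]'
python3 -c "
from h import *
a=look('side')['color'][250:420,200:380];b=look()['color'][180:280,190:330]
a=cv2.resize(a,(540,510),interpolation=2);b=cv2.resize(b,(714,510),interpolation=2);cv2.imwrite('pics/e1.png',cv2.resize(np.hstack([a,b]),None,fx=.63,fy=.63)[:,:,::-1])"
```

```text
time_s: 5.48
eef_pos: [0.5566, 0.2375, 0.0955]
orientation: [0.0, 1.0, 0.018, -0.001]
wrist_force: [0.3, 0.8, -3.8]
grip_width: 0.0191
```

View pics/e1.png

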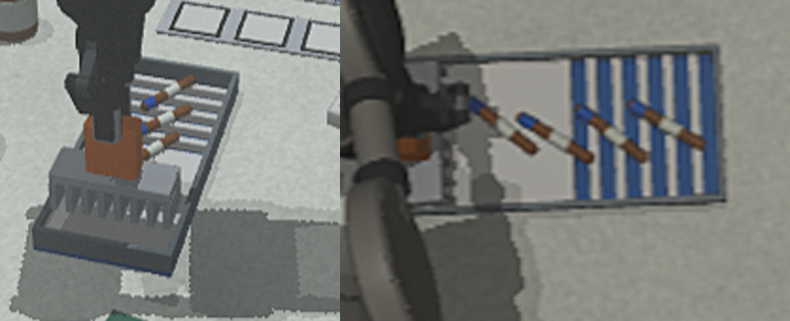

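```bash
python3 -c "
from h import *
r=look('side');c=r['color']
q=np.array([(50,172),(179,206),(62,150),(182,165)])/1.8888+[200,250]
print(ray(r,q,.0805).round(4))
q=np.array([(35,245),(170,270),(240,70)])/1.8888+[200,250]
print(proj(r,[[.5589+.0523+.0,.2375+.018+.002,.0805],[.5589-.052,.2375+.018-.002,.0805]]).round(1))
t=np.radians(2.1);R=np.array([[np.cos(t),-np.sin(t)],[np.sin(t),np.cos(t)]])
for s in((-61,127.5),(61,127.5),(-61,-127.5)):
  w=R@np.array(s)/1e3+[.562,.1397];print(s,proj(r,[[*w,.025]]).round(1))
cv2.imwrite('pics/e2.png',cv2.resize(c[310:410,205:325],None,fx=6,fy=6,interpolation=2)[:,:,::-1])"
```

```text
[[0.6053 0.2561 0.0805]
 [0.492  0.2634 0.0805]
 [0.6059 0.2281 0.0805]
 [0.5036 0.2168 0.0805]]
[[222.6 340.9]
 [287.3 352.7]]
(-61, 127.5) [[291.7 384.9]]
(61, 127.5) [[217.8 370.7]]
(-61, -127.5) [[326.9 287.6]]
```

View pics/e2.png

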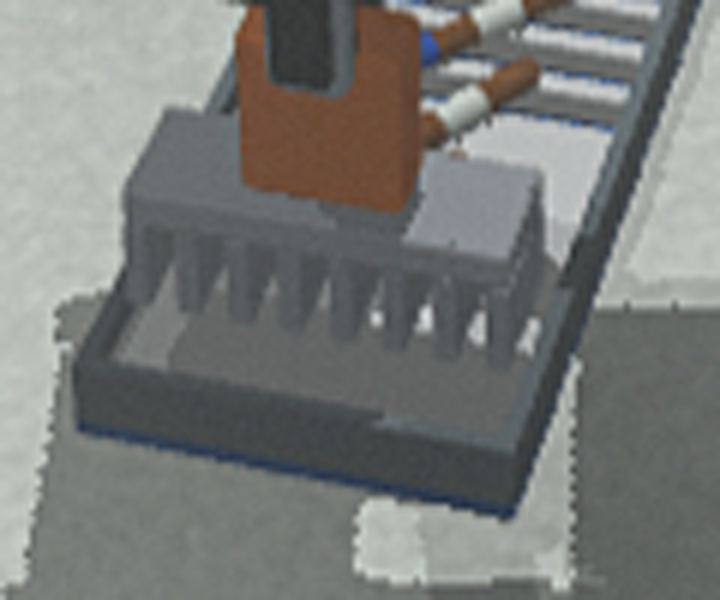

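```bash
python3 -m handwheel '[[0.0034,0,0,0,0,0,-1],[0,0,0,0,0,0,-1],[0,0,0.008,0,0,0,-1],[0,0,0.008,0,0,0,-1],[0,0,0.006,0,0,0,-1],[0,0,0,0,0,0,-1],[0,0,0,0,0,0,-1]]'
python3 -m handwheel '[[0,0,0.001,0,0,0,-1],[0,0,0,0,0,0,-1]]'
python3 -m handwheel '[[0,0,0.001,0,0,0,-1],[0,0,0,0,0,0,-1]]'
python3 -m handwheel '[[0,0,0.001,0,0,0,-1],[0,0,0,0,0,0,-1]]'
python3 -c "
from rig import bot;s=bot.state();print(s['eef_pos'],s['wrist_force'],s['ft_torque'])"
```

```text
time_s: 6.22
eef_pos: [0.5603, 0.2378, 0.0741]
orientation: [0.0, 1.0, 0.018, -0.001]
wrist_force: [0.8, -0.1, -2.8]
grip_width: 0.0189
time_s: 6.38
eef_pos: [0.5611, 0.238, 0.0742]
orientation: [-0.0, 1.0, 0.018, 0.0]
wrist_force: [0.2, -0.3, -3.4]
grip_width: 0.0191
time_s: 6.55
eef_pos: [0.561, 0.238, 0.0732]
orientation: [0.0, 1.0, 0.018, 0.0]
wrist_force: [-0.5, 0.1, -1.9]
grip_width: 0.0186
time_s: 6.72
eef_pos: [0.5609, 0.2379, 0.072]
orientation: [0.0, 1.0, 0.018, 0.0]
wrist_force: [0.7, -0.1, -3.8]
grip_width: 0.019
[0.56089254 0.23792443 0.07201916] [ 0.74645915 -0.0594874  -3.78590309] [-0.03437599  0.02930338 -0.02079434]
```

```bash
python3 -m handwheel '[[0,0,0.001,0,0,0,-1],[0,0,0,0,0,0,-1],[0,0,0,0,0,0,-1]]'
python3 -m handwheel '[[0,0,0.001,0,0,0,-1],[0,0,0,0,0,0,-1],[0,0,0,0,0,0,-1]]'
python3 -c "
from h import *
r=look('side');c=r['color'];cv2.imwrite('pics/e3.png',cv2.resize(c[310:410,205:325],None,fx=6,fy=6,interpolation=2)[:,:,::-1])"
```

```text
time_s: 6.97
eef_pos: [0.5608, 0.238, 0.071]
orientation: [0.0, 1.0, 0.018, -0.0]
wrist_force: [-0.9, -0.3, -3.3]
grip_width: 0.019
time_s: 7.22
eef_pos: [0.5609, 0.2379, 0.07]
orientation: [0.0, 1.0, 0.018, -0.0]
wrist_force: [-0.2, 0.0, -3.3]
grip_width: 0.0191
```

View pics/e3.png

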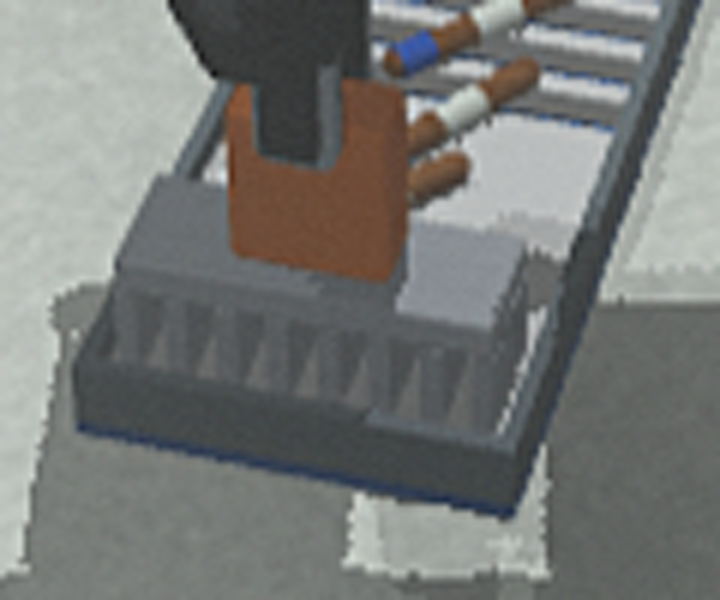

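```bash
python3 -m handwheel '[[-0.001,0,0.001,0,0,0,-1],[0,0,0,0,0,0,-1],[0,0,0,0,0,0,-1]]'
python3 -m handwheel '[[0,0,0.001,0,0,0,-1],[0,0,0,0,0,0,-1],[0,0,0,0,0,0,-1]]'
```

```text
time_s: 7.52
eef_pos: [0.5608, 0.2381, 0.0698]
orientation: [-0.0, 1.0, 0.018, 0.001]
wrist_force: [2.4, 0.6, 2.1]
grip_width: 0.0189
time_s: 7.77
eef_pos: [0.5609, 0.2383, 0.0697]
orientation: [-0.0, 1.0, 0.018, 0.002]
wrist_force: [0.8, 0.6, 8.5]
grip_width: 0.019
```

```bash
python3 -m handwheel '[[0,0,-0.0016,0,0,0,-1],[0,0,-0.0016,0,0,0,-1],[0,0,0,0,0,0,-1],[0,0.0029,0,0,0,0,-1],[0,0.0029,0,0,0,0,-1],[0,0.0029,0,0,0,0,-1],[0,0.0029,0,0,0,0,-1],[0,0.0029,0,0,0,0,-1],[0,0.0029,0,0,0,0,-1],[0,0.0029,0,0,0,0,-1]]'
for i in 1; do python3 -m handwheel '[[0,0.0029,0,0,0,0,-1],[0,0.0029,0,0,0,0,-1],[0,0.0029,0,0,0,0,-1],[0,0.0029,0,0,0,0,-1],[0,0.0029,0,0,0,0,-1],[0,0.0029,0,0,0,0,-1],[0,0.0029,0,0,0,0,-1],[0,0.0029,0,0,0,0,-1],[0,0.0029,0,0,0,0,-1],[0,0.0029,0,0,0,0,-1]]'; done
python3 -m handwheel '[[0,0.0029,0,0,0,0,-1],[0,0.0029,0,0,0,0,-1],[0,0.0029,0,0,0,0,-1],[0,0.0029,0,0,0,0,-1],[0,0.0029,0,0,0,0,-1],[0,0.0029,0,0,0,0,-1],[0,0.0029,0,0,0,0,-1],[0,0.0029,0,0,0,0,-1],[0,0.0029,0,0,0,0,-1],[0,0.0029,0,0,0,0,-1]]'
python3 -c "
from h import *
a=look('side')['color'][260:400,210:340];b=look()['color'][185:265,190:330]
cv2.imwrite('pics/c1.png',np.hstack([cv2.resize(a,(297,320),interpolation=2),cv2.resize(b,(500,320),interpolation=2)[:,:,:]])[:,:,::-1])"
```

```text
time_s: 8.6
eef_pos: [0.5607, 0.2173, 0.0713]
orientation: [0.0, 1.0, 0.018, 0.0]
wrist_force: [0.3, 0.5, -2.6]
grip_width: 0.0191
time_s: 9.43
eef_pos: [0.5617, 0.1884, 0.0713]
orientation: [0.0, 1.0, 0.018, 0.0]
wrist_force: [-0.5, -0.1, -4.1]
grip_width: 0.0189
time_s: 10.27
eef_pos: [0.5628, 0.1594, 0.0713]
orientation: [0.0, 1.0, 0.018, 0.0]
wrist_force: [0.6, 1.0, -2.6]
grip_width: 0.0186
```

View pics/c1.png

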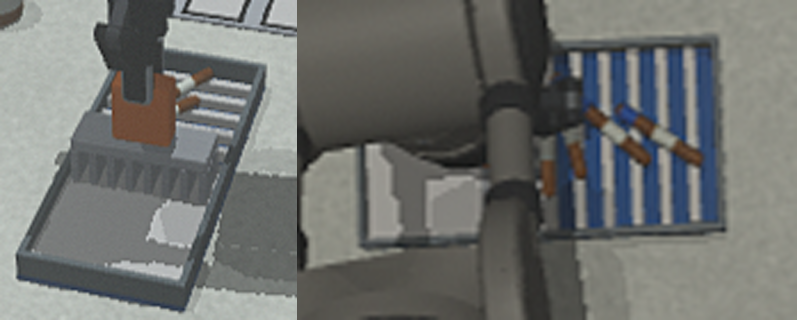

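```bash
python3 -m handwheel '[[0,0.0029,0,0,0,0,-1],[0,0.0029,0,0,0,0,-1],[0,0.0029,0,0,0,0,-1],[0,0.0029,0,0,0,0,-1],[0,0.0029,0,0,0,0,-1],[0,0.0029,0,0,0,0,-1],[0,0.0029,0,0,0,0,-1],[0,0.0029,0,0,0,0,-1],[0,0.0029,0,0,0,0,-1],[0,0.0029,0,0,0,0,-1]]'
python3 -m handwheel '[[0,0.0029,0,0,0,0,-1],[0,0.0029,0,0,0,0,-1],[0,0.0029,0,0,0,0,-1],[0,0.0029,0,0,0,0,-1],[0,0.0029,0,0,0,0,-1],[0,0.0029,0,0,0,0,-1],[0,0.0029,0,0,0,0,-1],[0,0.0029,0,0,0,0,-1],[0,0.0029,0,0,0,0,-1],[0,0.0029,0,0,0,0,-1]]'
python3 -c "
from h import *
a=look('side')['color'][260:400,210:340];b=look()['color'][185:265,190:330]
cv2.imwrite('pics/c2.png',np.hstack([cv2.resize(a,(297,320),interpolation=2),cv2.resize(b,(500,320),interpolation=2)[:,:,:]])[:,:,::-1])"
```

```text
time_s: 11.2
eef_pos: [0.5639, 0.1304, 0.0713]
orientation: [0.0, 1.0, 0.018, 0.0]
wrist_force: [0.1, 0.3, -2.5]
grip_width: 0.019
time_s: 12.03
eef_pos: [0.5649, 0.1014, 0.0713]
orientation: [0.0, 1.0, 0.018, 0.0]
wrist_force: [-0.6, 1.1, -3.2]
grip_width: 0.0189
```

View pics/c2.png

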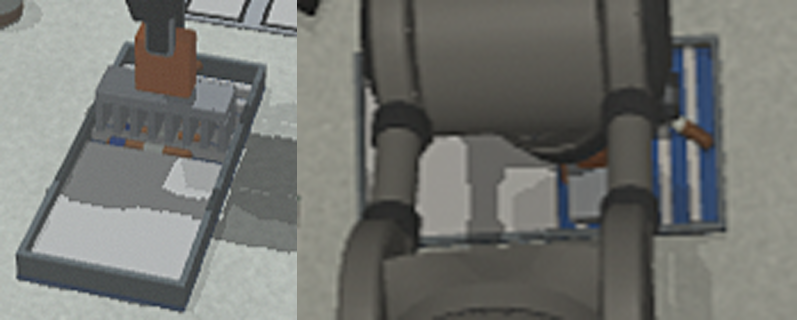

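```bash
python3 -m handwheel '[[0,0.0029,0,0,0,0,-1],[0,0.0029,0,0,0,0,-1],[0,0.0029,0,0,0,0,-1],[0,0.0029,0,0,0,0,-1],[0,0.0029,0,0,0,0,-1],[0,0.0029,0,0,0,0,-1],[0,0.0029,0,0,0,0,-1],[0,0.0029,0,0,0,0,-1],[0,0.0029,0,0,0,0,-1],[0,0.0029,0,0,0,0,-1]]'
python3 -m handwheel '[[0,0.0029,0,0,0,0,-1],[0,0.0029,0,0,0,0,-1],[0,0.0029,0,0,0,0,-1],[0,0.0029,0,0,0,0,-1],[0,0.0029,0,0,0,0,-1],[0,0.0029,0,0,0,0,-1],[0,0.0029,0,0,0,0,-1],[0,0.0029,0,0,0,0,-1],[0,0.0029,0,0,0,0,-1],[0,0.0029,0,0,0,0,-1]]'
python3 -m handwheel '[[0,0.0029,0,0,0,0,-1],[0,0.0029,0,0,0,0,-1],[0,0,0,0,0,0,-1],[0,0,-0.02,0,0,0,-1],[0,0,-0.03,0,0,0,-1],[0,0,-0.03,0,0,0,-1],[0,-0.04,0,0,0,0,-1],[0,-0.04,0,0,0,0,-1],[0,-0.04,0,0,0,0,-1],[0,-0.04,0,0,0,0,-1]]'
python3 -m handwheel '[[0,-0.04,0,0,0,0,-1],[0,-0.04,0,0,0,0,-1],[0,-0.04,0,0,0,0,-1],[0,-0.04,0,0,0,0,-1],[0,0,0,0,0,0,-1],[0,0,0,0,0,0,-1]]'
python3 -c "
from h import *
a=look('side')['color'][260:400,210:340];b=look()['color'][185:265,190:330]
cv2.imwrite('pics/c3.png',np.hstack([cv2.resize(a,(297,320),interpolation=2),cv2.resize(b,(500,320),interpolation=2)[:,:,:]])[:,:,::-1])"
```

```text
time_s: 12.97
eef_pos: [0.566, 0.0724, 0.0713]
orientation: [0.0, 1.0, 0.018, 0.0]
wrist_force: [0.1, -0.1, -3.4]
grip_width: 0.0189
time_s: 13.8
eef_pos: [0.567, 0.0435, 0.0713]
orientation: [0.0, 1.0, 0.018, -0.0]
wrist_force: [-0.6, -0.4, -3.1]
grip_width: 0.0183
time_s: 14.63
eef_pos: [0.5611, 0.1994, 0.1516]
orientation: [-0.0, 1.0, 0.018, 0.0]
wrist_force: [0.7, 0.3, -3.5]
grip_width: 0.0186
time_s: 15.13
eef_pos: [0.5544, 0.3602, 0.1505]
orientation: [0.0, 1.0, 0.02, -0.0]
wrist_force: [-0.1, 0.0, -3.8]
grip_width: 0.0189
```

View pics/c3.png

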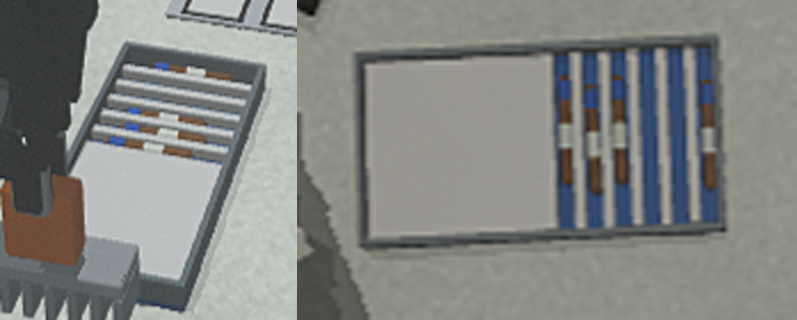

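```bash
python3 -m handwheel '[[0,0,0,0,0,0.037,-1],[-0.0298,-0.0016,0,0,0,0,-1],[-0.0298,-0.0016,0,0,0,0,-1],[-0.0298,-0.0016,0,0,0,0,-1],[0,0,0.02,0,0,0.115,-1],[0,0,0.02,0,0,0,-1],[0,0,0.02,0,0,0,-1],[0,0,0.02,0,0,0,-1],[0,0,0,0,0,0,-1],[0,0,0,0,0,0,-1]]'
```

```text
time_s: 16.07
eef_pos: [0.4661, 0.3611, 0.0709]
orientation: [0.001, 0.998, -0.058, -0.001]
wrist_force: [0.0, -0.0, -3.6]
grip_width: 0.0187
```

```bash
python3 -m handwheel '[[-0.0015,-0.0038,0.005,0,0,0,-1],[0,0,0.005,0,0,0,-1],[0,0,0.0015,0,0,0,-1],[0,0,0,0,0,0,-1],[0,0,0.001,0,0,0,-1],[0,0,0,0,0,0,-1],[0,0,0,0,0,0,-1]]'
python3 -m handwheel '[[0,0,0.001,0,0,0,-1],[0,0,0,0,0,0,-1],[0,0,0,0,0,0,-1]]'
```

```text
time_s: 16.65
eef_pos: [0.4651, 0.3666, 0.059]
orientation: [-0.0, 0.998, -0.058, 0.0]
wrist_force: [-0.7, -0.3, -3.9]
grip_width: 0.019
time_s: 16.9
eef_pos: [0.4652, 0.3666, 0.0579]
orientation: [-0.0, 0.998, -0.058, 0.0]
wrist_force: [0.7, -0.1, -2.2]
grip_width: 0.0187
```

```bash
python3 -m handwheel '[[0,0.0015,0.0003,0,0,0,-1],[0,0,0,0,0,0,0],[0,0,0,0,0,0,0.5],[0,0,0,0,0,0,1],[0,0,0,0,0,0,1],[0,0,0,0,0,0,1],[0,0,0,0,0,0,1],[0,0,-0.03,0,0,0,1],[0,0,-0.04,0,0,0,1],[0,0,-0.04,0,0,0,1]]'
python3 -m handwheel '[[0,0,-0.035,0,0,0.0,1],[0,0.041,0,0,0,-0.115,1],[0,0.041,0,0,0,0,1],[0,0.041,0,0,0,0,1],[0,0.041,0,0,0,0,1],[0,0.041,0,0,0,0,1],[0,0.041,0,0,0,0,1],[0,0.041,0,0,0,0,1],[0,0.041,0,0,0,0,1],[0,0.041,0,0,0,0,1]]'
cat > m.py <<'E'
from h import *
r=look(); im=r["color"]; box=(330,180,500,300)
cv2.imwrite("pics/cur.png",np.vstack([cv2.resize(im[180:310,140:340],(800,520),interpolation=2)])[:,:,::-1]);cv2.imwrite("pics/blk.png",cv2.resize(im[180:310,325:505],(720,520),interpolation=2)[:,:,::-1])
u=up(im,box); H,S,V=cv2.split(cv2.cvtColor(u,cv2.COLOR_RGB2HSV))
def rep(n,m,z,lo,hi):
    for c,b,a in blobs(m,box,4,lo,hi):
        P=ray(r,b,z); y,L,l=yaw(P); print(n,c.round(1),"mean",ray(r,c,z)[0][:2].round(4),"box",P.mean(0)[:2].round(4),"yaw %.1f L%.0f l%.0f a%.0f"%((y+45)%90-45,L,l,a))
Bl=(H>100)&(H<125)&(S>90)
rep("blue",Bl,.022,200,340); rep("bluesq",Bl,.004,341,520)
rep("black",V<75,.022,250,360); rep("blacksq",V<75,.004,361,520)
E
python3 m.py
```

```text
time_s: 17.73
eef_pos: [0.4641, 0.3645, 0.1678]
orientation: [0.001, 0.998, -0.058, -0.001]
wrist_force: [1.3, 1.3, 0.5]
grip_width: 0.0856
time_s: 18.57
eef_pos: [0.4597, -0.0056, 0.2028]
orientation: [0.0, 1.0, -0.0, 0.0]
wrist_force: [1.7, -0.0, 0.9]
grip_width: 0.0852
blue [477.7 267.1] mean [ 0.4404 -0.4016] box [ 0.4404 -0.4014] yaw 7.9 L44 l44 a302
blue [473.5 236.9] mean [ 0.5148 -0.394 ] box [ 0.5147 -0.3939] yaw -11.8 L45 l45 a303
bluesq [394.9 267.7] mean [ 0.4409 -0.2012] box [ 0.4409 -0.2014] yaw 2.0 L52 l50 a390
bluesq [394.8 267.7] mean [ 0.4409 -0.2011] box [ 0.441 -0.201] yaw 1.2 L56 l55 a471
bluesq [393.7 239. ] mean [ 0.513  -0.1998] box [ 0.5129 -0.1998] yaw 1.1 L51 l50 a389
bluesq [393.7 239. ] mean [ 0.5129 -0.1999] box [ 0.5131 -0.2001] yaw 0.1 L56 l56 a465
bluesq [392.6 210.6] mean [ 0.5848 -0.1987] box [ 0.5848 -0.1986] yaw 0.8 L51 l50 a383
bluesq [392.5 210.6] mean [ 0.5848 -0.1986] box [ 0.5849 -0.1986] yaw -0.2 L55 l55 a461
black [434.1 271.2] mean [ 0.4313 -0.2942] box [ 0.4313 -0.2945] yaw 13.4 L49 l45 a341
black [433.7 232.3] mean [ 0.5273 -0.2963] box [ 0.5273 -0.2961] yaw -13.3 L48 l46 a337
black [468.1 202.9] mean [ 0.5997 -0.3837] box [ 0.5998 -0.3833] yaw 10.8 L51 l45 a344
blacksq [351.  213.9] mean [ 0.5774 -0.0938] box [ 0.5776 -0.094 ] yaw 2.9 L51 l50 a376
```

View pics/cur.png

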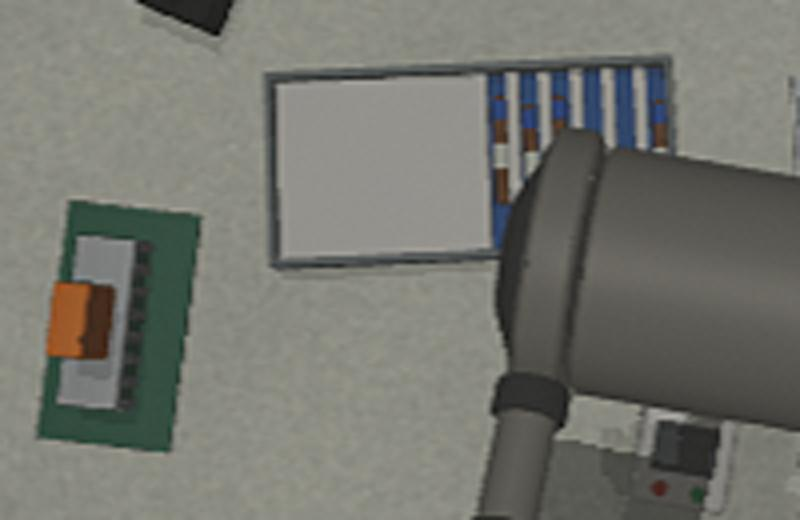

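```bash
python3 -m handwheel '[[-0.0019,0.0396,0,0,0,0,1],[-0.0019,0.0396,0,0,0,0,1],[-0.0019,0.0396,0,0,0,0,1],[-0.0019,0.0396,0,0,0,0,1],[-0.0019,0.0396,0,0,0,0,1],[-0.0019,0.0396,0,0,0,0,1],[-0.0019,0.0396,0,0,0,0,1],[-0.0019,0.0396,0,0,0,0,1],[-0.0019,0.0396,0,0,0,0,1],[-0.0019,0.0396,0,0,0,0,1]]'
python3 -m handwheel '[[0,0,0.03,0,0,-0.07,1],[0,0,0.03,0,0,-0.068,1],[0,0,0.03,0,0,0,1],[0,0,0.03,0,0,0,1],[0,0,0.03,0,0,0,1],[0,0,0,0,0,0,1],[0,0,0,0,0,0,1],[0,0,0,0,0,0,1]]'
python3 -c "
from h import *
r=look();P=ray(r,[(351,213.95),(352.65,242.35),(354.2,271.1)],.004);print(P.round(4))
g=lambda L:(np.array(L,float)+.5)/4-.5+[140,180]
print(ray(r,g([(76,236),(134,240),(123,409),(58,403)]),.043).mean(0))"
```

```text
time_s: 19.45
eef_pos: [0.4407, -0.4014, 0.2026]
orientation: [0.0, 1.0, -0.0, 0.0]
wrist_force: [1.6, -0.6, -0.1]
grip_width: 0.0855
time_s: 20.12
eef_pos: [0.4419, -0.4004, 0.0542]
orientation: [0.001, 0.998, 0.069, 0.001]
wrist_force: [0.6, -0.2, 0.5]
grip_width: 0.0854
[[ 0.5773 -0.0938  0.004 ]
 [ 0.5055 -0.0968  0.004 ]
 [ 0.4335 -0.0995  0.004 ]]
[0.46464266 0.3642067  0.043     ]
```

```bash
python3 -m handwheel '[[-0.0015,0.001,0.025,0,0,0,1],[0,0,0.025,0,0,0,1],[0,0,0,0,0,0,1],[0,0,0,0,0,0,0],[0,0,0,0,0,0,-1],[0,0,0,0,0,0,-1],[0,0,0,0,0,0,-1],[0,0,0,0,0,0,-1],[0,0,0,0,0,0,-1],[0,0,0,0,0,0,-1]]' 60
python3 -m handwheel '[[0,0,0,0,0,0,-1],[0,0,0,0,0,0,-1],[0,0,-0.03,0,0,0,-1],[0,0,-0.03,0,0,0,-1],[0,0,0,0,0,0,-1],[0,0,0,0,0,0,-1]]'
```

```text
time_s: 21.0
eef_pos: [0.4398, -0.401, 0.0029]
orientation: [0.0, 0.998, 0.069, 0.0]
wrist_force: [0.4, 0.7, 0.7]
grip_width: 0.0007
time_s: 21.5
eef_pos: [0.4405, -0.4019, 0.0643]
orientation: [0.002, 0.998, 0.069, 0.001]
wrist_force: [-0.5, -0.8, 0.1]
grip_width: -0.0002
```

```bash
python3 -m handwheel '[[0,-0.03,-0.04,0,0,0,1],[-0.02,-0.03,-0.04,0,0,0,1],[-0.03,-0.03,0,0,0,0,1],[-0.03,-0.03,0,0,0,0,1],[-0.03,-0.03,0,0,0,0,1],[0,0,0,0,0,0,1]]'
python3 m.py | grep -v sq
python3 - <<'E'
from h import *
r=look('side');im=r['color'][170:290,280:440]
cv2.imwrite('pics/sb.png',cv2.resize(im,(760,570),interpolation=2)[:,:,::-1])
E
```

```text
time_s: 22.0
eef_pos: [0.3106, -0.2714, 0.1239]
orientation: [-0.006, 0.998, 0.069, -0.004]
wrist_force: [0.5, 0.2, -0.1]
grip_width: 0.0722
blue [477.7 267.1] mean [ 0.4403 -0.4016] box [ 0.4404 -0.4014] yaw 8.3 L44 l44 a302
blue [473.5 236.9] mean [ 0.5148 -0.394 ] box [ 0.5146 -0.394 ] yaw -11.0 L45 l45 a303
black [434.1 271.2] mean [ 0.4313 -0.2942] box [ 0.4313 -0.2945] yaw 13.4 L49 l45 a341
black [431.1 218.1] mean [ 0.5627 -0.2908] box [ 0.5627 -0.2909] yaw -13.2 L48 l46 a334
black [468.1 202.9] mean [ 0.5997 -0.3837] box [ 0.5998 -0.3833] yaw 10.8 L51 l45 a343
```

View pics/sb.png

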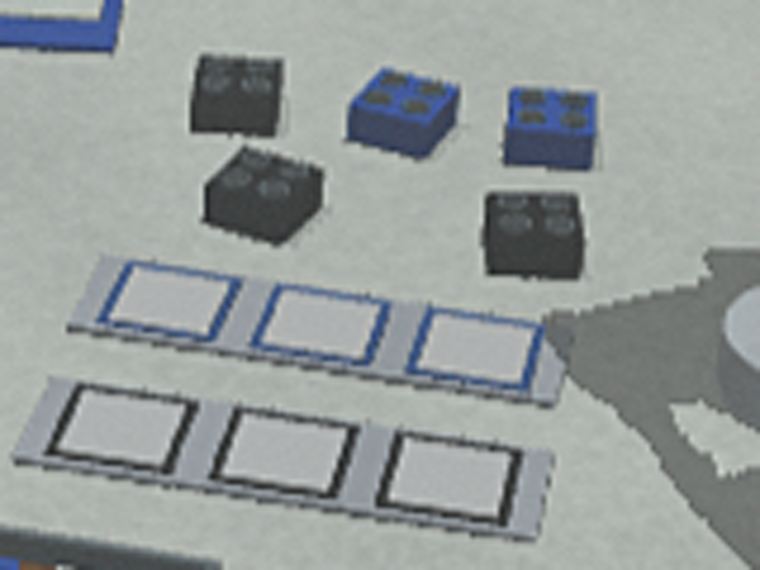

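```bash
cat > d.py <<'E'
import sys,numpy as np
from rig import bot
x,y,z,a=map(float,sys.argv[1:5]); s=bot.state(); p=s['eef_pos']; q=s['orientation']
psi=2*np.arctan2(q[2],q[1]); psi=(psi+np.pi)%(2*np.pi)-np.pi; c,n=np.cos(psi),np.sin(psi); d=np.array([x,y,z])-p
print("t",round(s['time_s'],1),"pos",p.round(4),"psi",np.degrees(psi).round(2),"| shift tool",np.round([d[0]*c+d[1]*n,d[0]*n-d[1]*c,-d[2]],4),"turn az",round(psi-np.radians(a),4))
E
python3 -m handwheel '[[0,0,0,0,0,0,1],[0,0,0,0,0,0,1]]'; python3 d.py .4404 -.4017 .05 8
```

```text
time_s: 22.27
eef_pos: [0.319, -0.2809, 0.1267]
orientation: [0.0, 0.998, 0.069, 0.0]
wrist_force: [0.2, 0.1, -0.2]
grip_width: 0.0854
t 22.3 pos [ 0.319  -0.2809  0.1267] psi 7.9 | shift tool [0.1037 0.1363 0.0767] turn az -0.0018
```

```bash
python3 -m handwheel '[[0.0207,0.0273,0,0,0,0,1],[0.0207,0.0273,0,0,0,0,1],[0.0207,0.0273,0,0,0,0,1],[0.0207,0.0273,0,0,0,0,1],[0.0207,0.0273,0,0,0,0,1],[0,0,0.038,0,0,0,1],[0,0,0.038,0,0,0,1],[0,0,0,0,0,0,1],[0,0,0,0,0,0,1]]'; python3 d.py .4404 -.4017 0 8
```

```text
time_s: 23.02
eef_pos: [0.4387, -0.3999, 0.0486]
orientation: [-0.002, 0.998, 0.069, -0.002]
wrist_force: [-0.0, -0.5, 0.7]
grip_width: 0.0852
t 23.0 pos [ 0.4387 -0.3999  0.0486] psi 7.91 | shift tool [0.0014 0.002  0.0486] turn az -0.0016
```

```bash
python3 -m handwheel '[[0.001,0.001,0.025,0,0,0,1],[0,0,0.024,0,0,0,1],[0,0,0,0,0,0,1],[0,0,0,0,0,0,1],[0,0,0,0,0,0,0.3]]' 60
python3 -c "
from h import *
im=look('side')['color'][160:260,340:440];cv2.imwrite('pics/g.png',cv2.resize(im,(600,600),interpolation=2)[:,:,::-1])"
python3 -m handwheel '[[0,0,0,0,0,0,-0.1],[0,0,0,0,0,0,-0.1]]'
python3 -m handwheel '[[0,0,0,0,0,0,-0.1],[0,0,0,0,0,0,-0.1]]'
python3 -m handwheel '[[0,0,0,0,0,0,-0.1],[0,0,0,0,0,0,-0.1],[0,0,0,0,0,0,-0.1]]'
```

```text
time_s: 23.43
eef_pos: [0.4416, -0.4031, 0.0044]
orientation: [0.002, 0.998, 0.069, 0.001]
wrist_force: [0.3, -0.7, -0.2]
grip_width: 0.0754
time_s: 23.65
eef_pos: [0.4411, -0.4024, 0.0034]
orientation: [0.001, 0.998, 0.069, 0.001]
wrist_force: [0.1, -0.1, -1.0]
grip_width: 0.0439
time_s: 23.82
eef_pos: [0.4406, -0.4019, 0.0023]
orientation: [0.0, 0.998, 0.069, 0.0]
wrist_force: [1.5, -0.1, -0.3]
grip_width: 0.0389
time_s: 24.07
eef_pos: [0.4404, -0.4017, 0.0018]
orientation: [-0.0, 0.998, 0.069, -0.0]
wrist_force: [-1.0, 0.3, 0.3]
grip_width: 0.0386
```

```bash
python3 -c "
from h import *
r=look(); im=r['color'];box=(440,215,500,290);u=up(im,box);H,S,V=cv2.split(cv2.cvtColor(u,cv2.COLOR_RGB2HSV))
for c,b,a in blobs((H>100)&(H<125)&(S>90),box,4,60): print(c.round(1),ray(r,c,.022).round(4),round(a))"
```

```text
[473.7 236.9] [[ 0.5148 -0.3943  0.022 ]] 300
```

```bash
python3 -c "
from h import *
a=look('side')['color'][150:250,340:440];cv2.imwrite('pics/g2.png',cv2.resize(a,(600,600),interpolation=2)[:,:,::-1])"
```

```text
(no output)
```

View pics/g2.png

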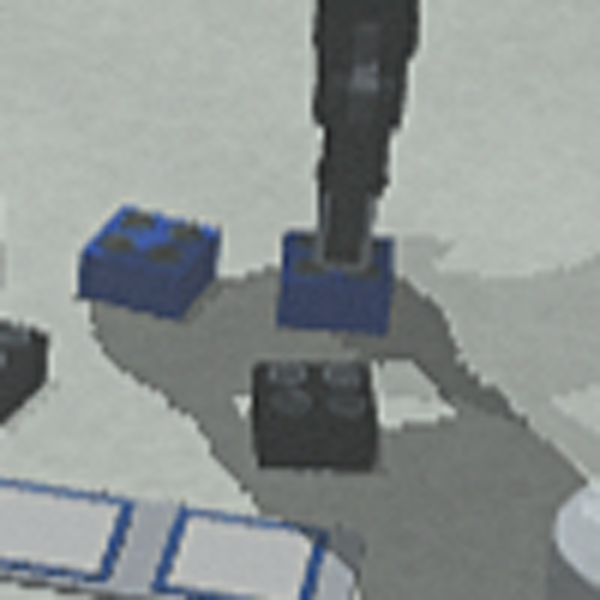

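```bash
python3 -m handwheel '[[0,0,-0.01,0,0,0,1],[0,0,0,0,0,0,1],[0,0,0,0,0,0,1],[0,0,0,0,0,0,1],[0,0,0.008,0,0,0,1],[0,0,0.008,0,0,0,1],[0,0,0.008,0,0,0,1],[0,0,0,0,0,0,1],[0,0,0,0,0,0,1]]' 60
python3 -m handwheel '[[0,0,0,0,0,0,0.1],[0,0,0,0,0,0,-0.1],[0,0,0,0,0,0,-0.1],[0,0,0,0,0,0,-0.1],[0,0,0,0,0,0,-0.1],[0,0,0,0,0,0,-0.1]]'
```

```text
time_s: 24.92
eef_pos: [0.4399, -0.4011, -0.0134]
orientation: [-0.001, 0.998, 0.069, -0.001]
wrist_force: [-0.2, 0.5, 0.4]
grip_width: 0.0854
time_s: 25.42
eef_pos: [0.4408, -0.4022, -0.0114]
orientation: [0.001, 0.998, 0.069, 0.0]
wrist_force: [-0.1, -0.3, 5.6]
grip_width: 0.0416
```

```bash
python3 -m handwheel '[[0,0,0,0,0,0,-1],[0,0,0,0,0,0,-1],[0,0,-0.03,0,0,0,-1],[0,0,-0.04,0,0,0,-1],[0,0,0,0,0,0,-1],[0,0,0,0,0,0,-1]]' 80; python3 d.py .4409 -.2012 .05 1.0
python3 -c "
from h import *
r=look('side'); im=r['color'];box=(340,120,440,230);u=up(im,box);H,S,V=cv2.split(cv2.cvtColor(u,cv2.COLOR_RGB2HSV))
for c,b,a in blobs((H>100)&(H<125)&(S>90),box,4,60): print(c.round(1),b.round(0).tolist(),ray(r,c,.011).round(4),ray(r,c,.07).round(4),round(a))"
```

```text
time_s: 25.92
eef_pos: [0.4415, -0.4029, 0.06]
orientation: [0.002, 0.998, 0.069, 0.001]
wrist_force: [-0.6, 0.2, -1.8]
grip_width: 0.0406
t 25.9 pos [ 0.4415 -0.4029  0.06  ] psi 7.9 | shift tool [ 0.0272 -0.1998  0.01  ] turn az 0.1204
[362.8 192. ] [[352.0, 198.0], [356.0, 183.0], [376.0, 188.0], [372.0, 203.0]] [[ 0.5212 -0.4015  0.011 ]] [[ 0.503  -0.2955  0.07  ]] 131
[397.6 172.6] [[388.0, 177.0], [389.0, 162.0], [408.0, 163.0], [407.0, 178.0]] [[ 0.4559 -0.5305  0.011 ]] [[ 0.443  -0.4141  0.07  ]] 99
```

```bash
python3 -m handwheel '[[0,0,0,0,0,0.12,-1],[0,-0.04,0,0,0,0,-1],[0,-0.04,0,0,0,0,-1],[0,-0.04,0,0,0,0,-1],[0,-0.04,0,0,0,0,-1],[0,-0.04,0,0,0,0,-1],[0,0,0,0,0,0,-1],[0,0,0,0,0,0,-1],[0,0,0,0,0,0,-1]]'; python3 d.py .4409 -.2012 -.006 1.0
```

```text
time_s: 26.72
eef_pos: [0.4366, -0.2015, 0.0569]
orientation: [-0.0, 1.0, 0.009, -0.001]
wrist_force: [-0.5, 0.3, -0.4]
grip_width: 0.0405
t 26.7 pos [ 0.4366 -0.2015  0.0569] psi 1.07 | shift tool [ 0.0043 -0.0002  0.0629] turn az 0.0012
```

```bash
python3 -m handwheel '[[0.0043,0,0.03,0,0,0,-1],[0,0,0.03,0,0,0,-1],[0,0,0,0,0,0,-1],[0,0,0,0,0,0,-1],[0,0,0.0015,0,0,0,-1],[0,0,0,0,0,0,-1],[0,0,0,0,0,0,-1]]';python3 -m handwheel '[[0,0,0.0015,0,0,0,-1],[0,0,0,0,0,0,-1],[0,0,0,0,0,0,-1]]'; python3 d.py .4409 -.2012 -.006 1.0
```

```text
time_s: 27.3
eef_pos: [0.4415, -0.2023, -0.0027]
orientation: [0.001, 1.0, 0.009, 0.001]
wrist_force: [0.2, 0.4, -2.1]
grip_width: 0.0404
time_s: 27.55
eef_pos: [0.4412, -0.2017, -0.0049]
orientation: [0.0, 1.0, 0.009, 0.0]
wrist_force: [-0.5, 0.2, -0.4]
grip_width: 0.0406
t 27.6 pos [ 0.4412 -0.2017 -0.0049] psi 1.03 | shift tool [-0.0003 -0.0005  0.0011] turn az 0.0005
```

```bash
python3 -m handwheel '[[0,0,0.001,0,0,0,-1],[0,0,0,0,0,0,-1],[0,0,0,0,0,0,-1]]';python3 -m handwheel '[[0,0,0.001,0,0,0,-1],[0,0,0,0,0,0,-1],[0,0,0,0,0,0,-1]]';python3 -m handwheel '[[0,0,0.001,0,0,0,-1],[0,0,0,0,0,0,-1],[0,0,0,0,0,0,-1]]'; python3 d.py .4409 -.2012 -.006 1.0
```

```text
time_s: 27.8
eef_pos: [0.4411, -0.2016, -0.0063]
orientation: [0.0, 1.0, 0.009, -0.0]
wrist_force: [-0.0, 0.3, -1.0]
grip_width: 0.0409
time_s: 28.05
eef_pos: [0.4413, -0.2017, -0.0071]
orientation: [0.0, 1.0, 0.009, 0.0]
wrist_force: [-0.1, 0.5, 1.8]
grip_width: 0.0407
time_s: 28.3
eef_pos: [0.4416, -0.2018, -0.0074]
orientation: [0.0, 1.0, 0.009, 0.001]
wrist_force: [-0.6, 1.1, 9.5]
grip_width: 0.0408
t 28.3 pos [ 0.4416 -0.2018 -0.0074] psi 1.02 | shift tool [-0.0007 -0.0006 -0.0014] turn az 0.0003
```

```bash
python3 -m handwheel '[[0,0,-0.0015,0,0,0,-1],[0,0,0,0,0,0,0.3],[0,0,0,0,0,0,1],[0,0,0,0,0,0,1],[0,0,0,0,0,0,1],[0,0,0,0,0,0,1],[0,0,-0.04,0,0,0,1],[0,0,-0.04,0,0,0,1],[0.015,0.038,0,0,0,0,1],[0.015,0.038,0,0,0,0,1]]'
python3 -m handwheel '[[0.015,0.038,0,0,0,0,1],[0.015,0.038,0,0,0,0.0,1],[0.015,0.038,0,0,0,0.1,1],[0,0,0,0,0,0.116,1],[0,0,0,0,0,0,1],[0,0,0,0,0,0,1]]'; python3 d.py .5148 -.394 .03 -11.4; python3 m.py
```

```text
time_s: 29.13
eef_pos: [0.4742, -0.2778, 0.0769]
orientation: [0.002, 1.0, 0.01, 0.002]
wrist_force: [1.2, -0.6, -0.3]
grip_width: 0.0854
time_s: 29.63
eef_pos: [0.5189, -0.3897, 0.0724]
orientation: [-0.001, 0.995, -0.097, -0.001]
wrist_force: [0.1, 1.1, 0.4]
grip_width: 0.0854
t 29.6 pos [ 0.5189 -0.3897  0.0724] psi -11.19 | shift tool [-0.0032  0.005   0.0424] turn az 0.0037
blue [397.2 265.2] mean [ 0.4468 -0.2042] box [ 0.4411 -0.1982] yaw -0.6 L55 l53 a294
bluesq [392.6 210.6] mean [ 0.5848 -0.1987] box [ 0.5848 -0.1986] yaw 0.8 L51 l50 a383
bluesq [392.5 210.6] mean [ 0.5848 -0.1987] box [ 0.5849 -0.1986] yaw -0.2 L55 l55 a461
black [353.9 270.4] mean [ 0.4353 -0.0974] box [ 0.4339 -0.0984] yaw 3.2 L50 l49 a354
black [434.1 271.4] mean [ 0.4309 -0.2943] box [ 0.4306 -0.2948] yaw 14.6 L50 l47 a354
black [431.3 218.2] mean [ 0.5624 -0.2913] box [ 0.5622 -0.2912] yaw -12.4 L48 l48 a344
black [468.1 202.9] mean [ 0.5995 -0.3837] box [ 0.5996 -0.3838] yaw 12.3 L50 l46 a340
blacksq [352.7 242.3] mean [ 0.5055 -0.097 ] box [ 0.5056 -0.0969] yaw 1.9 L52 l50 a387
blacksq [352.6 242.4] mean [ 0.5055 -0.0967] box [ 0.5054 -0.0966] yaw 1.9 L56 l55 a464
blacksq [351.  213.9] mean [ 0.5774 -0.0938] box [ 0.5775 -0.0938] yaw 3.0 L51 l50 a385
blacksq [351.  213.9] mean [ 0.5774 -0.0938] box [ 0.5775 -0.0937] yaw 3.1 L56 l55 a456
```

```bash
python3 -m handwheel '[[-0.0035,0.004,0.02,0,0,0,1],[0,0,0.02,0,0,0,1],[0,0,0.02,0,0,0,1],[0,0,0.012,0,0,0,1],[0,0,0.01,0,0,0,1],[0,0,0,0,0,0,1],[0,0,0,0,0,0,1]]' 60; python3 d.py .5148 -.394 -.0115 -11.4
python3 -m handwheel '[[0,0,0,0,0,0,0.1],[0,0,0,0,0,0,-0.1],[0,0,0,0,0,0,-0.1],[0,0,0,0,0,0,-0.1],[0,0,0,0,0,0,-0.1]]'
python3 -m handwheel '[[0,0,0,0,0,0,-0.1],[0,0,0,0,0,0,-1],[0,0,0,0,0,0,-1],[0,0,-0.03,0,0,0,-1],[0,0,-0.04,0,0,0,-1],[0,0,0,0,0,0,-1]]' 80;  python3 d.py .5130 -.2 .05 1.0
```

```text
time_s: 30.27
eef_pos: [0.5155, -0.3932, -0.0084]
orientation: [-0.0, 0.995, -0.098, -0.0]
wrist_force: [-0.1, -0.1, -0.1]
grip_width: 0.0853
t 30.3 pos [ 0.5155 -0.3932 -0.0084] psi -11.28 | shift tool [-0.0005  0.001   0.0031] turn az 0.002
time_s: 30.68
eef_pos: [0.5165, -0.3947, -0.0053]
orientation: [0.001, 0.995, -0.099, 0.002]
wrist_force: [-1.4, 2.0, 12.0]
grip_width: 0.0389
time_s: 31.18
eef_pos: [0.5189, -0.3966, 0.0702]
orientation: [0.004, 0.995, -0.099, 0.006]
wrist_force: [1.6, -1.4, 0.8]
grip_width: 0.0003
t 31.2 pos [ 0.5189 -0.3966  0.0702] psi -11.32 | shift tool [-0.0444 -0.1916  0.0202] turn az -0.2151
```

```bash
python3 -m handwheel '[[0,-0.04,0,0,0,0,1],[0,-0.04,0,0,0,0,1],[0,0,0,0,0,0,1]]'; cat > b.py <<'E'
from h import *
r=look(); im=r['color'];box=(405,180,510,300);u=up(im,box);H,S,V=cv2.split(cv2.cvtColor(u,cv2.COLOR_RGB2HSV))
for c,b,a in blobs((H>100)&(H<125)&(S>90),box,4,200): P=ray(r,b,.022); print(c.round(1),ray(r,c,.022)[0].round(4),"yaw %.1f"%((yaw(P)[0]+45)%90-45),round(a))
E
python3 b.py; python3 d.py .5148 -.394 .03 -11.4
```

```text
time_s: 31.43
eef_pos: [0.5319, -0.3089, 0.0617]
orientation: [-0.001, 0.995, -0.097, -0.0]
wrist_force: [0.9, -0.5, -0.1]
grip_width: 0.0358
t 31.5 pos [ 0.5318 -0.3119  0.0618] psi -11.13 | shift tool [-0.0008  0.0839  0.0318] turn az 0.0048
```

```bash
python3 -m handwheel '[[0,-0.04,-0.02,0,0,0,1],[0,-0.04,-0.02,0,0,0,1],[0,-0.04,0,0,0,0,1],[0,-0.04,0,0,0,0,1],[0,0,0,0,0,0,1],[0,0,0,0,0,0,1]]'; python3 b.py; python3 d.py .5148 -.394 .03 -11.4
```

```text
time_s: 31.98
eef_pos: [0.5621, -0.1624, 0.099]
orientation: [0.0, 0.995, -0.097, 0.0]
wrist_force: [-0.1, 0.3, 0.4]
grip_width: 0.0856
[477.2 237.6] [ 0.5129 -0.4029  0.022 ] yaw -9.1 304
t 32.0 pos [ 0.5619 -0.1639  0.0988] psi -11.27 | shift tool [-0.0012  0.2349  0.0688] turn az 0.0022
```

```bash
python3 -m handwheel '[[0,0.0405,0,0,0,0,1],[0,0.0405,0,0,0,0,1],[0,0.0405,0,0,0,0,1],[0,0.0405,0,0,0,0,1],[0,0.0405,0,0,0,0,1],[-0.001,0.0405,0.015,0,0,-0.038,1],[0,0,0.03,0,0,0,1],[0,0,0.03,0,0,0,1],[0,0,0,0,0,0,1],[0,0,0,0,0,0,1]]';python3 d.py .5129 -.4029 -.012 -9.1
```

```text
time_s: 32.87
eef_pos: [0.511, -0.4011, 0.0225]
orientation: [-0.001, 0.997, -0.081, -0.002]
wrist_force: [-0.6, -0.1, 0.5]
grip_width: 0.0849
t 32.9 pos [ 0.511  -0.4011  0.0225] psi -9.31 | shift tool [0.0021 0.0015 0.0345] turn az -0.0036
```

Lower in stages while watching force, then close.

```bash
python3 -m handwheel '[[0.001,0,0.015,0,0,0,1],[0,0,0.015,0,0,0,1],[0,0,0.004,0,0,0,1],[0,0,0,0,0,0,1],[0,0,0,0,0,0,1]]' 60
python3 -m handwheel '[[0,0,0.002,0,0,0,1],[0,0,0.002,0,0,0,1],[0,0,0,0,0,0,1],[0,0,0,0,0,0,1]]'
python3 d.py .5129 -.4029 -.02 -9.1
```

```text
time_s: 33.28
eef_pos: [0.5147, -0.4012, -0.0081]
orientation: [0.001, 0.997, -0.08, 0.001]
wrist_force: [0.1, 0.5, 0.6]
grip_width: 0.0856
time_s: 33.62
eef_pos: [0.514, -0.4005, -0.0136]
orientation: [0.0, 0.997, -0.08, 0.0]
wrist_force: [-0.1, -0.2, 0.5]
grip_width: 0.0854
t 33.6 pos [ 0.514  -0.4005 -0.0136] psi -9.18 | shift tool [-0.0007  0.0026  0.0064] turn az -0.0013
```

```bash
python3 -m handwheel '[[-0.0007,0.0025,0.004,0,0,0,1],[0,0,0,0,0,0,1],[0,0,0,0,0,0,0.1],[0,0,0,0,0,0,0.1],[0,0,0,0,0,0,0.1]]'
python3 -m handwheel '[[0,0,0,0,0,0,-0.1],[0,0,0,0,0,0,-0.1],[0,0,0,0,0,0,-0.1],[0,0,0,0,0,0,-0.1]]'; python3 d.py .5129 -.4029 -.02 -9.1
```

```text
time_s: 34.03
eef_pos: [0.5128, -0.4028, -0.0179]
orientation: [0.0, 0.997, -0.08, -0.0]
wrist_force: [0.6, -0.1, 0.5]
grip_width: 0.0515
time_s: 34.37
eef_pos: [0.5131, -0.403, -0.0175]
orientation: [0.0, 0.997, -0.08, 0.0]
wrist_force: [-0.7, 0.5, 3.4]
grip_width: 0.0423
t 34.4 pos [ 0.5131 -0.403  -0.0175] psi -9.18 | shift tool [-0.0002 -0.      0.0025] turn az -0.0014
```

```bash
python3 -m handwheel '[[0,0,0,0,0,0,-1],[0,0,0,0,0,0,-1],[0,0,-0.03,0,0,0,-1],[0,0,-0.04,0,0,0,-1],[0,0,0,0,0,-0.09,-1],[0,0,0,0,0,-0.087,-1],[0,0,0,0,0,0,-1]]' 80;  python3 d.py .5130 -.2 .05 1.0
```

```text
time_s: 34.95
eef_pos: [0.5127, -0.4025, 0.0522]
orientation: [-0.0, 1.0, 0.01, -0.0]
wrist_force: [-0.6, -0.0, -0.8]
grip_width: 0.0416
t 35.0 pos [ 0.5127 -0.4025  0.0522] psi 1.14 | shift tool [ 0.0044 -0.2025  0.0022] turn az 0.0025
```

```bash
python3 -m handwheel '[[0.0009,-0.0405,0,0,0,0,-1],[0.0009,-0.0405,0,0,0,0,-1],[0.0009,-0.0405,0,0,0,0,-1],[0.0009,-0.0405,0,0,0,0,-1],[0.0008,-0.0405,0,0,0,0.0025,-1],[0,0,0,0,0,0,-1],[0,0,0.03,0,0,0,-1],[0,0,0.02,0,0,0,-1],[0,0,0,0,0,0,-1],[0,0,0,0,0,0,-1]]';  python3 d.py .5130 -.1999 -.013 1.0
```

```text
time_s: 35.78
eef_pos: [0.5128, -0.1997, 0.0009]
orientation: [-0.001, 1.0, 0.006, -0.002]
wrist_force: [-0.2, -0.2, -0.7]
grip_width: 0.0416
t 35.8 pos [ 0.5128 -0.1997  0.0009] psi 0.73 | shift tool [0.0002 0.0002 0.0139] turn az -0.0047
```

```bash
python3 -m handwheel '[[0,0,0.006,0,0,-0.0045,-1],[0,0,0.006,0,0,0,-1],[0,0,0,0,0,0,-1],[0,0,0,0,0,0,-1]]'; python3 -m handwheel '[[0,0,0.001,0,0,0,-1],[0,0,0,0,0,0,-1],[0,0,0,0,0,0,-1]]';python3 -m handwheel '[[0,0,0.001,0,0,0,-1],[0,0,0,0,0,0,-1],[0,0,0,0,0,0,-1]]';  python3 d.py .5130 -.1999 -.014 1.0
```

```text
time_s: 36.12
eef_pos: [0.5138, -0.2004, -0.0098]
orientation: [0.0, 1.0, 0.009, 0.0]
wrist_force: [-0.2, 0.8, -1.1]
grip_width: 0.0414
time_s: 36.37
eef_pos: [0.514, -0.2003, -0.0106]
orientation: [0.0, 1.0, 0.009, 0.0]
wrist_force: [-1.0, 0.0, -0.3]
grip_width: 0.0419
time_s: 36.62
eef_pos: [0.5139, -0.2002, -0.0119]
orientation: [0.0, 1.0, 0.009, 0.0]
wrist_force: [-0.1, -0.4, -1.9]
grip_width: 0.0416
t 36.6 pos [ 0.5139 -0.2002 -0.0119] psi 1.08 | shift tool [-0.0009 -0.0003  0.0021] turn az 0.0013
```

```bash
python3 -m handwheel '[[-0.0009,0,0.001,0,0,0,-1],[0,0,0.001,0,0,0,-1],[0,0,0.001,0,0,0,-1],[0,0,0,0,0,0,-1],[0,0,0,0,0,0,-1]]'; python3 d.py .5130 -.1999 -.014 1.0
python3 -m handwheel '[[0,0,-0.001,0,0,0,0.1],[0,0,0,0,0,0,0.3],[0,0,0,0,0,0,1],[0,0,0,0,0,0,1],[0,0,0,0,0,0,1],[0,0,-0.04,0,0,0,1],[0,0,-0.04,0,0,0,1],[-0.034,0.015,-0.01,0,0,0,1],[-0.034,0.015,-0.01,0,0,0,1],[-0.034,0.015,-0.01,0,0,0,1]]'
python3 -m handwheel '[[-0.034,0.015,-0.01,0,0,0,1],[-0.034,0.015,-0.01,0,0,0,1],[0,0,0,0,0,0,1],[0,0,0,0,0,0,1]]'
cat > p.py <<'E'
from h import *
r=look(save="last"); im=r['color'];box=(330,180,500,300);u=up(im,box,8);H,S,V=cv2.split(cv2.cvtColor(u,cv2.COLOR_RGB2HSV))
G=((u.astype(float).sum(2))/3)
for n,px in (("b1",(395,267)),("b2",(393,239)),("b3",(392,210.6)),("k1",(354,271)),("k2",(352.7,242.3)),("k3",(351,214))):
    x,y=[int((px[i]-box[i])*8) for i in (0,1)]
    print(n,"row",[int(G[y-2:y+3,x+d].mean()) for d in range(-112,113,8)]); print("  col",[int(G[y+d,x-2:x+3].mean()) for d in range(-112,113,8)])
E
python3 p.py; python3 b.py; python3 d.py .4313 -.2965 .03 14
```

```text
time_s: 37.03
eef_pos: [0.5129, -0.2003, -0.0134]
orientation: [0.0, 1.0, 0.009, 0.0]
wrist_force: [-4.8, 2.5, 13.1]
grip_width: 0.0418
t 37.0 pos [ 0.5129 -0.2003 -0.0134] psi 1.09 | shift tool [ 0.0001 -0.0004  0.0006] turn az 0.0015
time_s: 37.87
eef_pos: [0.411, -0.2473, 0.0968]
orientation: [0.0, 1.0, 0.01, 0.0]
wrist_force: [0.7, -0.8, 0.2]
grip_width: 0.0856
time_s: 38.2
eef_pos: [0.3435, -0.2795, 0.1167]
orientation: [0.001, 1.0, 0.008, 0.001]
wrist_force: [0.4, 0.9, 0.3]
grip_width: 0.0853
b1 row [139, 141, 127, 77, 79, 112, 94, 57, 65, 87, 86, 81, 80, 83, 87, 88, 86, 86, 87, 86, 88, 89, 88, 86, 82, 95, 124, 133, 123]
  col [130, 130, 131, 142, 103, 77, 86, 87, 86, 76, 71, 69, 74, 83, 87, 88, 86, 79, 67, 62, 67, 71, 82, 90, 77, 53, 58, 83, 91]
b2 row [143, 137, 131, 131, 99, 86, 94, 68, 63, 86, 90, 88, 90, 90, 89, 88, 87, 87, 87, 88, 89, 89, 89, 87, 87, 75, 99, 122, 122]
  col [133, 134, 145, 110, 67, 81, 93, 82, 71, 68, 71, 65, 73, 87, 89, 87, 77, 66, 66, 63, 71, 91, 60, 94, 100, 61, 109, 139, 131]
b3 row [144, 117, 112, 126, 84, 85, 135, 153, 151, 149, 149, 149, 149, 149, 
[... 511 characters left out ...]
46, 135]
k2 row [136, 140, 140, 96, 45, 92, 146, 155, 150, 150, 150, 150, 151, 150, 150, 151, 150, 149, 150, 150, 149, 150, 153, 153, 91, 38, 124, 118, 123]
  col [136, 136, 143, 128, 53, 67, 146, 155, 150, 150, 150, 150, 151, 150, 150, 150, 150, 151, 150, 150, 150, 151, 152, 169, 91, 31, 122, 138, 134]
k3 row [147, 130, 124, 119, 60, 87, 152, 156, 150, 150, 150, 150, 150, 151, 150, 150, 150, 150, 150, 150, 149, 149, 157, 146, 86, 67, 111, 140, 144]
  col [135, 136, 152, 103, 27, 101, 165, 152, 150, 150, 150, 149, 150, 149, 150, 150, 150, 150, 150, 150, 150, 150, 161, 135, 63, 54, 118, 144, 135]
t 38.3 pos [ 0.3448 -0.2783  0.116 ] psi 1.05 | shift tool [0.0861 0.0198 0.086 ] turn az -0.2261
```

```bash
python3 -c "
from h import *
r=look();print(ray(r,[(395.9,238.1),(397.9,267.6)],.026).round(4))
im=r['color'];box=(380,222,412,285);u=up(im,box,8)
# saturation-based: print S,V at coarse grid along columns through the block's off-centre line
hsv=cv2.cvtColor(im,cv2.COLOR_RGB2HSV)
for rr in (239,267): print(rr,[tuple(int(v) for v in hsv[rr,c]) for c in range(383,411)])
for cc in (396,398): print(cc,[tuple(int(v) for v in hsv[q,cc]) for q in range(224,284)])
"
```

```text
[[ 0.5135 -0.2017  0.026 ]
 [ 0.441  -0.2049  0.026 ]]
239 [(109, 108, 109), (108, 66, 109), (98, 11, 91), (30, 4, 57), (111, 139, 112), (110, 145, 135), (111, 141, 130), (112, 144, 131), (110, 140, 129), (110, 136, 126), (111, 138, 129), (111, 146, 129), (111, 139, 127), (110, 141, 125), (111, 141, 128), (111, 145, 130), (110, 135, 125), (108, 121, 120), (110, 127, 122), (111, 141, 127), (112, 146, 129), (111, 156, 118), (111, 26, 127), (35, 12, 127), (30, 17, 134), (33, 19, 146), (33, 18, 142), (36, 18, 144)]
267 [(90, 2, 112), (110, 109, 91), (108, 81, 120), (110, 13, 115), (20, 19, 80), (113, 89, 66), (111, 139, 114), (111, 145, 132), (111, 144, 129), (111, 146, 129), (111, 146, 129), (111, 145, 130), (111, 145, 128), (111, 141, 128), (111, 141, 128), (111, 143, 128), (111, 141, 128), (111, 144, 129), (111, 148, 131), (111, 151, 130), (111, 147, 130), (111, 146, 129), (111, 156, 132), (111, 68, 131), (90, 5, 105), (34, 22, 92), (30, 17, 91), (30, 17, 90)]
396 [(90, 2, 134), (90, 2, 134), (60, 2, 136), (24, 9, 144), (108, 92, 103), (109, 125, 98), (111, 144, 135), (111, 140, 129),
[... 1072 characters left out ...]
, 145, 130), (110, 120, 106), (109, 63, 77), (100, 32, 71), (104, 52, 74), (105, 79, 84), (111, 135, 117), (111, 153, 140), (111, 75, 65), (60, 7, 116), (109, 120, 96), (107, 91, 92), (30, 6, 135), (45, 4, 133), (60, 4, 131), (60, 4, 131), (38, 8, 135), (104, 26, 128), (109, 132, 108), (107, 93, 99), (111, 145, 132), (111, 148, 131), (111, 137, 119), (111, 129, 111), (110, 132, 120), (111, 129, 109), (111, 147, 128), (111, 141, 128), (111, 143, 128), (111, 145, 127), (111, 145, 127), (111, 147, 130), (111, 152, 131), (111, 150, 134), (112, 133, 111), (112, 109, 84), (112, 111, 85), (110, 83, 74), (103, 25, 70), (110, 97, 71), (105, 24, 86), (40, 8, 93), (45, 6, 92), (30, 3, 90), (90, 3, 91)]
```

```bash
python3 -m handwheel '[[0.0243,-0.019,0,0,0,0,1],[0.0243,-0.019,0,0,0,0,1],[0.0243,-0.019,0,0,0,0,1],[0.0243,-0.019,0,0,0,0,1],[0,0,0.035,0,0,0,1],[0,0,0.035,0,0,0,1],[0,0,0,0,0,0,1],[0,0,0,0,0,0,1]]'; python3 d.py .4410 -.2004 -.0125 1
```

```text
time_s: 39.02
eef_pos: [0.4396, -0.1988, 0.0447]
orientation: [-0.001, 1.0, 0.01, -0.002]
wrist_force: [0.2, 0.1, 0.7]
grip_width: 0.0857
t 39.0 pos [ 0.4396 -0.1988  0.0447] psi 1.2 | shift tool [0.0014 0.0016 0.0572] turn az 0.0034
```

```bash
python3 -m handwheel '[[0.0007,0.0008,0.03,0,0,0,1],[0,0,0.0265,0,0,0.002,1],[0,0,0,0,0,0,1],[0,0,0,0,0,0,1],[0,0,0,0,0,0,1]]' 30; python3 d.py .4410 -.2004 -.0125 1
```

```text
time_s: 39.43
eef_pos: [0.4422, -0.2022, -0.0084]
orientation: [0.001, 1.0, 0.008, 0.001]
wrist_force: [-0.5, -1.4, 0.1]
grip_width: 0.0857
t 39.4 pos [ 0.4422 -0.2022 -0.0084] psi 0.96 | shift tool [-0.0012 -0.0018  0.0041] turn az -0.0006
```

```bash
python3 -m handwheel '[[0,0,0.002,0,0,0,1],[0,0,0,0,0,0,1],[0,0,0,0,0,0,1],[0,0,0,0,0,0,1]]'; python3 d.py .4410 -.2004 -.0125 1
```

```text
time_s: 39.77
eef_pos: [0.4412, -0.2016, -0.0117]
orientation: [0.0, 1.0, 0.008, 0.001]
wrist_force: [-0.1, -0.3, 0.2]
grip_width: 0.0855
t 39.8 pos [ 0.4412 -0.2016 -0.0117] psi 0.96 | shift tool [-0.0002 -0.0012  0.0008] turn az -0.0007
```

Correct, squeeze, release, and go over black1.

```bash
python3 -m handwheel '[[0,-0.0012,0.001,0,0,0,1],[0,0,0,0,0,0,0.1],[0,0,0,0,0,0,-0.1],[0,0,0,0,0,0,-0.1],[0,0,0,0,0,0,-0.1],[0,0,0,0,0,0,-0.1],[0,0,0,0,0,0,-0.1]]' 30; python3 d.py .4410 -.2004 -.0125 1
python3 -m handwheel '[[0,0,0,0,0,0,0.3],[0,0,0,0,0,0,1],[0,0,0,0,0,0,1],[0,0,0,0,0,0,1],[0,0,-0.035,0,0,0,1],[0,0,-0.035,0,0,0,1],[0,0.032,0,0,0,-0.1,1],[0,0.032,0,0,0,-0.12,1],[0,0.032,0,0,0,0,1],[0,0,0,0,0,0,1]]';python3 -m handwheel '[[0,0,0,0,0,0,1],[0,0,0,0,0,0,1]]'; python3 d.py .4313 -.2965 .03 14
```

```text
time_s: 40.35
eef_pos: [0.4409, -0.2002, -0.0133]
orientation: [0.0, 1.0, 0.008, 0.0]
wrist_force: [-0.6, 0.4, 1.6]
grip_width: 0.043
t 40.4 pos [ 0.4409 -0.2002 -0.0133] psi 0.96 | shift tool [ 0.0001  0.0002 -0.0008] turn az -0.0006
time_s: 41.18
eef_pos: [0.4542, -0.3007, 0.0573]
orientation: [0.002, 0.993, 0.117, 0.002]
wrist_force: [-0.8, -0.1, 0.5]
grip_width: 0.0855
time_s: 41.35
eef_pos: [0.452, -0.2943, 0.056]
orientation: [-0.001, 0.993, 0.118, -0.001]
wrist_force: [-0.3, 0.3, 0.2]
grip_width: 0.0857
t 41.4 pos [ 0.452  -0.2943  0.056 ] psi 13.52 | shift tool [-0.0206 -0.0027  0.026 ] turn az -0.0084
```

```bash
python3 -m handwheel '[[-0.0206,-0.0015,0.01,0,0,-0.007,1],[0,0,0.02,0,0,0,1],[0,0,0.02,0,0,0,1],[0,0,0.015,0,0,0,1],[0,0,0.008,0,0,0,1],[0,0,0,0,0,0,1],[0,0,0,0,0,0,1],[0,0,0,0,0,0,1]]' 60; python3 d.py .4313 -.2965 -.018 14
python3 -m handwheel '[[0,0,0,0,0,0,0.1],[0,0,0,0,0,0,0.1],[0,0,0,0,0,0,-0.1],[0,0,0,0,0,0,-0.1],[0,0,0,0,0,0,-0.1],[0,0,0,0,0,0,-0.1],[0,0,0,0,0,0,-0.1]]'; python3 d.py .4313 -.2965 -.018 14
```

```text
time_s: 42.02
eef_pos: [0.4328, -0.2984, -0.0156]
orientation: [0.001, 0.993, 0.122, 0.0]
wrist_force: [1.2, -0.6, -0.1]
grip_width: 0.0852
t 42.0 pos [ 0.4328 -0.2984 -0.0156] psi 14.0 | shift tool [-0.001  -0.0022  0.0024] turn az -0.0
time_s: 42.6
eef_pos: [0.4326, -0.2987, -0.0155]
orientation: [0.001, 0.993, 0.122, 0.0]
wrist_force: [-0.8, 1.3, 6.0]
grip_width: 0.0422
t 42.6 pos [ 0.4326 -0.2987 -0.0155] psi 13.97 | shift tool [-0.0007 -0.0025  0.0025] turn az -0.0006
```

```bash
python3 -m handwheel '[[0,0,0,0,0,0,-1],[0,0,0,0,0,0,-1],[0,0,-0.035,0,0,0,-1],[0,0,-0.04,0,0,0.1,-1],[0,0,0,0,0,0.104,-1],[0,-0.04,0,0,0,0,-1],[0,-0.04,0,0,0,0,-1],[0,-0.04,0,0,0,0,-1],[0,-0.04,0,0,0,0,-1],[0,-0.04,0,0,0,0,-1]]' 80; python3 -m handwheel '[[0,0,0,0,0,0,-1],[0,0,0,0,0,0,-1],[0,0,0,0,0,0,-1]]'; python3 d.py .4342 -.0990 -.0105 2.3
```

```text
time_s: 43.43
eef_pos: [0.4238, -0.097, 0.0587]
orientation: [0.0, 1.0, 0.019, 0.0]
wrist_force: [1.0, 1.0, -0.7]
grip_width: 0.0415
time_s: 43.68
eef_pos: [0.4248, -0.0987, 0.0588]
orientation: [0.0, 1.0, 0.02, 0.0]
wrist_force: [0.6, -0.6, -0.7]
grip_width: 0.0413
t 43.7 pos [ 0.4248 -0.0987  0.0588] psi 2.34 | shift tool [0.0094 0.0007 0.0693] turn az 0.0007
```

```bash
python3 -m handwheel '[[0.0094,0.0007,0.02,0,0,0,-1],[0,0,0.025,0,0,0,-1],[0,0,0.018,0,0,0,-1],[0,0,0.004,0,0,0,-1],[0,0,0,0,0,0,-1],[0,0,0,0,0,0,-1],[0,0,0,0,0,0,-1]]'; python3 d.py .4342 -.0990 -.0115 2.3;python3 -m handwheel '[[0,0,0.001,0,0,0,-1],[0,0,0.001,0,0,0,-1],[0,0,0,0,0,0,-1],[0,0,0,0,0,0,-1]]'; python3 d.py .4342 -.0990 -.0115 2.3
```

```text
time_s: 44.27
eef_pos: [0.4345, -0.0998, -0.0075]
orientation: [0.0, 1.0, 0.019, 0.001]
wrist_force: [-0.2, 0.6, -0.3]
grip_width: 0.0416
t 44.3 pos [ 0.4345 -0.0998 -0.0075] psi 2.23 | shift tool [-0.0003 -0.0008  0.004 ] turn az -0.0013
time_s: 44.6
eef_pos: [0.4339, -0.0989, -0.0102]
orientation: [0.0, 1.0, 0.02, 0.0]
wrist_force: [0.1, -0.1, -0.8]
grip_width: 0.0412
t 44.6 pos [ 0.4339 -0.0989 -0.0102] psi 2.29 | shift tool [0.0003 0.0001 0.0013] turn az -0.0002
```

```bash
python3 -m handwheel '[[0,0,0.001,0,0,0,-1],[0,0,0,0,0,0,-1],[0,0,0,0,0,0,-1]]'; python3 -m handwheel '[[0,0,0.001,0,0,0,-1],[0,0,0,0,0,0,-1],[0,0,0,0,0,0,-1]]'; python3 d.py .4342 -.0990 -.0115 2.3
```

```text
time_s: 44.85
eef_pos: [0.4339, -0.0989, -0.0113]
orientation: [0.0, 1.0, 0.02, 0.0]
wrist_force: [0.9, -0.4, -0.2]
grip_width: 0.0413
time_s: 45.1
eef_pos: [0.4339, -0.0989, -0.0114]
orientation: [0.0, 1.0, 0.02, 0.0]
wrist_force: [-3.4, 0.9, 14.0]
grip_width: 0.0417
t 45.1 pos [ 0.4339 -0.0989 -0.0114] psi 2.29 | shift tool [0.0003 0.0001 0.0001] turn az -0.0002
```

```bash
python3 -m handwheel '[[0,0,-0.001,0,0,0,0.1],[0,0,0,0,0,0,0.3],[0,0,0,0,0,0,1],[0,0,0,0,0,0,1],[0,0,0,0,0,0,1],[0,0,-0.038,0,0,0,1],[0,0,-0.038,0,0,0,1],[0.02,0.034,0,0,0,0,1],[0.02,0.034,0,0,0,0,1],[0.02,0.034,0,0,0,0,1]]'
python3 -m handwheel '[[0.02,0.034,0,0,0,0,1],[0.02,0.034,0,0,0,0,1],[0.02,0.034,0,0,0,0.067,1],[0,0,0,0,0,0.1,1],[0,0,0,0,0,0.1,1],[0,0,0,0,0,0,1],[0,0,0,0,0,0,1],[0,0,0,0,0,0,1]]';python3 d.py .5623 -.2935 .03 -13; python3 m.py
```

```text
time_s: 45.93
eef_pos: [0.4989, -0.1997, 0.0659]
orientation: [0.001, 1.0, 0.02, 0.001]
wrist_force: [-0.0, 0.5, -0.2]
grip_width: 0.0851
time_s: 46.6
eef_pos: [0.5616, -0.2976, 0.0645]
orientation: [-0.0, 0.994, -0.112, -0.0]
wrist_force: [0.5, 0.1, -0.5]
grip_width: 0.0856
t 46.6 pos [ 0.5616 -0.2976  0.0645] psi -12.83 | shift tool [-0.0002 -0.0041  0.0345] turn az 0.0029
bluesq [396. 267.] mean [ 0.4427 -0.2042] box [ 0.4409 -0.2012] yaw 1.0 L55 l54 a369
bluesq [395.2 237.8] mean [ 0.5158 -0.2038] box [ 0.513  -0.2001] yaw 1.4 L55 l55 a348
blacksq [352.8 242.3] mean [ 0.5055 -0.097 ] box [ 0.5055 -0.0969] yaw 2.1 L51 l50 a385
blacksq [352.8 242.4] mean [ 0.5053 -0.097 ] box [ 0.5054 -0.0972] yaw 1.9 L57 l55 a471
blacksq [351.  213.9] mean [ 0.5775 -0.0938] box [ 0.5775 -0.0938] yaw 2.9 L51 l50 a383
blacksq [351.  213.9] mean [ 0.5774 -0.0938] box [ 0.5773 -0.0938] yaw 2.2 L56 l55 a458
```

```bash
python3 -m handwheel '[[0,-0.004,0.01,0,0,0.003,1],[0,0,0.02,0,0,0,1],[0,0,0.02,0,0,0,1],[0,0,0.02,0,0,0,1],[0,0,0.011,0,0,0,1],[0,0,0,0,0,0,1],[0,0,0,0,0,0,1],[0,0,0,0,0,0,1]]' 60; python3 d.py .5623 -.2935 -.018 -13
python3 -m handwheel '[[0,0,0.001,0,0,0,0.1],[0,0,0,0,0,0,0.1],[0,0,0,0,0,0,-0.1],[0,0,0,0,0,0,-0.1],[0,0,0,0,0,0,-0.1],[0,0,0,0,0,0,-0.1],[0,0,0,0,0,0,-0.1]]'; python3 d.py .5623 -.2935 -.018 -13
```

```text
time_s: 47.32
eef_pos: [0.5634, -0.2944, -0.0154]
orientation: [0.0, 0.993, -0.115, 0.001]
wrist_force: [0.4, 1.0, 0.8]
grip_width: 0.085
t 47.3 pos [ 0.5634 -0.2944 -0.0154] psi -13.17 | shift tool [-0.0012 -0.0006  0.0026] turn az -0.0029
time_s: 47.9
eef_pos: [0.5633, -0.2945, -0.0163]
orientation: [0.0, 0.993, -0.115, 0.001]
wrist_force: [-1.2, 0.3, 6.0]
grip_width: 0.042
t 47.9 pos [ 0.5633 -0.2945 -0.0163] psi -13.19 | shift tool [-0.0012 -0.0007  0.0017] turn az -0.0032
```

```bash
python3 -m handwheel '[[0,0,0,0,0,0,-1],[0,0,0,0,0,0,-1],[0,0,-0.035,0,0,0,-1],[0,0,-0.04,0,0,-0.09,-1],[0,0,0,0,0,-0.09,-1],[0,0,0,0,0,-0.09,-1],[-0.0105,-0.0395,0,0,0,0,-1],[-0.0105,-0.0395,0,0,0,0,-1],[-0.0105,-0.0395,0,0,0,0,-1],[-0.0105,-0.0395,0,0,0,0,-1]]' 80; python3 -m handwheel '[[-0.0075,-0.0395,0,0,0,0,-1],[0,0,0,0,0,0,-1],[0,0,0,0,0,0,-1],[0,0,0,0,0,0,-1]]'; python3 d.py .5055 -.0963 -.0105 2.3
```

```text
time_s: 48.73
eef_pos: [0.5132, -0.1364, 0.0573]
orientation: [-0.0, 1.0, 0.019, -0.0]
wrist_force: [1.0, 0.9, 0.3]
grip_width: 0.0417
time_s: 49.07
eef_pos: [0.5058, -0.0988, 0.0578]
orientation: [0.0, 1.0, 0.02, 0.0]
wrist_force: [0.2, -0.8, -0.4]
grip_width: 0.0416
t 49.1 pos [ 0.5058 -0.0988  0.0578] psi 2.33 | shift tool [-0.0002 -0.0025  0.0683] turn az 0.0005
```

```bash
python3 -m handwheel '[[-0.0002,-0.0025,0.02,0,0,0,-1],[0,0,0.025,0,0,0,-1],[0,0,0.018,0,0,0,-1],[0,0,0.004,0,0,0,-1],[0,0,0.001,0,0,0,-1],[0,0,0,0,0,0,-1],[0,0,0,0,0,0,-1],[0,0,0,0,0,0,-1]]'; python3 d.py .5055 -.0963 -.0115 2.3;python3 -m handwheel '[[0,0,0.001,0,0,0,-1],[0,0,0.0005,0,0,0,-1],[0,0,0,0,0,0,-1],[0,0,0,0,0,0,-1]]'; python3 d.py .5055 -.0963 -.0125 2.3
```

```text
time_s: 49.73
eef_pos: [0.5059, -0.0968, -0.0094]
orientation: [0.0, 1.0, 0.02, 0.001]
wrist_force: [-0.1, 0.2, -1.1]
grip_width: 0.0418
t 49.7 pos [ 0.5059 -0.0968 -0.0094] psi 2.25 | shift tool [-0.0004 -0.0005  0.0021] turn az -0.0008
time_s: 50.07
eef_pos: [0.5051, -0.0962, -0.0118]
orientation: [0.0, 1.0, 0.02, 0.0]
wrist_force: [-0.5, -0.3, -1.7]
grip_width: 0.0418
t 50.1 pos [ 0.5051 -0.0962 -0.0118] psi 2.29 | shift tool [0.0004 0.0001 0.0007] turn az -0.0002
```

```bash
python3 -m handwheel '[[0.0003,0,0.001,0,0,0,-1],[0,0,0.0005,0,0,0,-1],[0,0,0,0,0,0,-1],[0,0,0,0,0,0,-1]]'; python3 d.py .5055 -.0963 -.0125 2.3
python3 -m handwheel '[[0,0,-0.0005,0,0,0,0.1],[0,0,0,0,0,0,0.3],[0,0,0,0,0,0,1],[0,0,0,0,0,0,1],[0,0,0,0,0,0,1],[0,0,-0.038,0,0,0,1],[0,0,-0.038,0,0,0,1],[0.013,0.0382,0,0,0,0,1],[0.013,0.0382,0,0,0,0,1],[0.013,0.0382,0,0,0,0,1]]'
python3 -m handwheel '[[0.0126,0.038,0,0,0,0,1],[0.0126,0.038,0,0,0,0,1],[0.0126,0.038,0,0,0,0,1],[0.0126,0.038,0,0,0,0,1],[0,0.02,0,0,0,-0.08,1],[0,0,0,0,0,-0.08,1],[0,0,0,0,0,0,1],[0,0,0,0,0,0,1],[0,0,0,0,0,0,1]]';python3 d.py .5995 -.3865 .03 11.5
```

```text
time_s: 50.4
eef_pos: [0.5053, -0.0962, -0.0122]
orientation: [0.0, 1.0, 0.02, 0.0]
wrist_force: [-4.3, -0.1, 12.0]
grip_width: 0.0415
t 50.4 pos [ 0.5053 -0.0962 -0.0122] psi 2.29 | shift tool [0.0002 0.0001 0.0003] turn az -0.0001
time_s: 51.23
eef_pos: [0.5498, -0.2103, 0.0643]
orientation: [0.001, 1.0, 0.021, 0.001]
wrist_force: [1.1, 1.3, -0.2]
grip_width: 0.0851
time_s: 51.98
eef_pos: [0.606, -0.3781, 0.0629]
orientation: [-0.0, 0.995, 0.099, -0.0]
wrist_force: [-0.2, 0.6, -0.1]
grip_width: 0.0856
t 52.0 pos [ 0.606  -0.3781  0.0629] psi 11.36 | shift tool [-0.0081  0.007   0.0329] turn az -0.0024
```

```bash
python3 -m handwheel '[[-0.0081,0.007,0.01,0,0,-0.002,1],[0,0,0.02,0,0,0,1],[0,0,0.02,0,0,0,1],[0,0,0.02,0,0,0,1],[0,0,0.01,0,0,0,1],[0,0,0,0,0,0,1],[0,0,0,0,0,0,1],[0,0,0,0,0,0,1]]' 60; python3 d.py .5995 -.3865 -.018 11.5
python3 -m handwheel '[[0,0,0.0015,0,0,0,0.1],[0,0,0,0,0,0,0.1],[0,0,0,0,0,0,-0.1],[0,0,0,0,0,0,-0.1],[0,0,0,0,0,0,-0.1],[0,0,0,0,0,0,-0.1],[0,0,0,0,0,0,-0.1]]'; python3 d.py .5995 -.3865 -.018 11.5
```

```text
time_s: 52.65
eef_pos: [0.6002, -0.388, -0.0155]
orientation: [0.001, 0.995, 0.101, 0.001]
wrist_force: [0.8, -0.1, 0.2]
grip_width: 0.0852
t 52.6 pos [ 0.6002 -0.388  -0.0155] psi 11.56 | shift tool [-0.0004 -0.0016  0.0025] turn az 0.0011
time_s: 53.23
eef_pos: [0.6, -0.3879, -0.0174]
orientation: [0.001, 0.995, 0.101, 0.001]
wrist_force: [-0.1, 0.1, 5.3]
grip_width: 0.0423
t 53.2 pos [ 0.6    -0.3879 -0.0174] psi 11.56 | shift tool [-0.0002 -0.0015  0.0006] turn az 0.001
```

```bash
python3 -m handwheel '[[0,0,0,0,0,0,-1],[0,0,0,0,0,0,-1],[0,0,-0.035,0,0,0,-1],[0,0,-0.04,0,0,0.081,-1],[0,0,0,0,0,0.081,-1],[-0.0014,-0.0369,0,0,0,0,-1],[-0.0014,-0.0369,0,0,0,0,-1],[-0.0014,-0.0369,0,0,0,0,-1],[-0.0014,-0.0369,0,0,0,0,-1],[-0.0014,-0.0369,0,0,0,0,-1]]' 80; python3 -m handwheel '[[-0.0014,-0.0369,0,0,0,0,-1],[-0.0014,-0.0369,0,0,0,0,-1],[-0.0014,-0.0369,0,0,0,0,-1],[0,0,0,0,0,0,-1],[0,0,0,0,0,0,-1],[0,0,0,0,0,0,-1]]'; python3 d.py .577 -.0933 -.0105 2.3
```

```text
time_s: 54.07
eef_pos: [0.5843, -0.2016, 0.0561]
orientation: [-0.0, 1.0, 0.02, -0.0]
wrist_force: [0.7, -0.2, -0.9]
grip_width: 0.0419
time_s: 54.57
eef_pos: [0.5766, -0.0931, 0.0564]
orientation: [0.0, 1.0, 0.02, -0.0]
wrist_force: [0.1, -1.0, -0.3]
grip_width: 0.0418
t 54.6 pos [ 0.5766 -0.0931  0.0564] psi 2.32 | shift tool [0.0004 0.0002 0.0669] turn az 0.0004
```

```bash
python3 -m handwheel '[[0.0004,0.0002,0.02,0,0,0,-1],[0,0,0.025,0,0,0,-1],[0,0,0.018,0,0,0,-1],[0,0,0.004,0,0,0,-1],[0,0,0,0,0,0,-1],[0,0,0,0,0,0,-1],[0,0,0,0,0,0,-1]]'; python3 -m handwheel '[[0,0,0.001,0,0,0,-1],[0,0,0.001,0,0,0,-1],[0,0,0,0,0,0,-1],[0,0,0,0,0,0,-1]]'; python3 d.py .577 -.0933 -.0125 2.3
```

```text
time_s: 55.15
eef_pos: [0.5777, -0.0941, -0.0097]
orientation: [0.0, 1.0, 0.019, 0.001]
wrist_force: [0.3, 0.4, -1.4]
grip_width: 0.0416
time_s: 55.48
eef_pos: [0.577, -0.0932, -0.0122]
orientation: [0.0, 1.0, 0.02, 0.0]
wrist_force: [0.3, -0.1, -0.8]
grip_width: 0.0416
t 55.5 pos [ 0.577  -0.0932 -0.0122] psi 2.28 | shift tool [-0.0001  0.0001  0.0003] turn az -0.0003
```

```bash
python3 -m handwheel '[[0,0,0.001,0,0,0,-1],[0,0,0,0,0,0,-1],[0,0,0,0,0,0,-1]]';python3 d.py .577 -.0933 -.0125 2.3
```

```text
time_s: 55.73
eef_pos: [0.5772, -0.0932, -0.0132]
orientation: [0.0, 1.0, 0.02, 0.0]
wrist_force: [0.9, -0.3, 0.9]
grip_width: 0.0413
t 55.7 pos [ 0.5772 -0.0932 -0.0132] psi 2.28 | shift tool [-0.0002  0.0001 -0.0007] turn az -0.0003
```

```bash
python3 -m handwheel '[[0,0,0.0003,0,0,0,0.1],[0,0,0,0,0,0,0.3],[0,0,0,0,0,0,1],[0,0,0,0,0,0,1],[0,0,0,0,0,0,1],[0,0,-0.04,0,0,0,1],[0,0,-0.04,0,0,0,1],[-0.02,0.03,-0.015,0,0,0,1],[-0.02,0.03,-0.015,0,0,0,1],[-0.02,0.03,-0.015,0,0,0,1]]'
python3 -m handwheel '[[-0.025,0.03,-0.01,0,0,0,1],[-0.025,0.03,-0.01,0,0,0,1],[-0.025,0.03,0,0,0,0,1],[-0.025,0.03,0,0,0,0,1],[-0.025,0.03,0,0,0,0,1],[-0.025,0.03,0,0,0,0,1],[-0.025,0.03,0,0,0,0,1],[-0.025,0.03,0,0,0,0,1],[0,0,0,0,0,0,1]]'
cat > f.py <<'E'
from h import *
r=look(save="fin"); im=r['color'];box=(335,185,415,295);u=up(im,box,4);H,S,V=cv2.split(cv2.cvtColor(u,cv2.COLOR_RGB2HSV))
def rep(n,m,z,lo,hi):
    m=cv2.morphologyEx(m.astype(np.uint8),cv2.MORPH_OPEN,np.ones((9,9)))
    for c,b,a in blobs(m,box,4,lo,hi):
        P=ray(r,b,z); y,L,l=yaw(P); print(n,c.round(1),"mean",ray(r,c,z)[0][:2].round(4),"box",P.mean(0)[:2].round(4),"yaw %.1f L%.0f l%.0f a%.0f"%((y+45)%90-45,L,l,a))
rep("blue",(H>104)&(H<118)&(S>125)&(V>100),.026,80,500)
rep("black",(V<80),.026,80,600)
print([int(v) for v in cv2.cvtColor(im,cv2.COLOR_RGB2HSV)[242,338:372,2]])
print([int(v) for v in cv2.cvtColor(im,cv2.COLOR_RGB2HSV)[228:258,354,2]])
g=cv2.resize(im[185:300,335:415],(400,575),interpolation=2);h=cv2.resize(look('side')['color'][215:315,270:410],(400,286),interpolation=2)
t=cv2.resize(im[185:300,140:320],(400,256),interpolation=2)
cv2.imwrite("pics/fin2.png",np.hstack([g,np.vstack([h,t,np.zeros((33,400,3),np.uint8)])])[:,:,::-1])
E
python3 f.py
```

```text
time_s: 56.57
eef_pos: [0.5201, -0.186, 0.1125]
orientation: [0.0, 1.0, 0.021, 0.0]
wrist_force: [-0.2, 0.2, 0.2]
grip_width: 0.085
time_s: 57.32
eef_pos: [0.3263, -0.4385, 0.1314]
orientation: [0.002, 1.0, 0.017, -0.0]
wrist_force: [-0.2, -0.3, -0.3]
grip_width: 0.0855
black [355.3 270.7] mean [ 0.4343 -0.1005] box [ 0.4337 -0.0981] yaw 1.8 L55 l54 a384
black [353.7 241. ] mean [ 0.5073 -0.0976] box [ 0.5077 -0.0959] yaw 0.6 L52 l48 a354
black [352.2 212.2] mean [ 0.5789 -0.0951] box [ 0.5788 -0.0927] yaw 2.5 L53 l47 a317
[139, 144, 149, 110, 47, 88, 80, 49, 54, 52, 51, 50, 50, 51, 51, 53, 53, 52, 50, 49, 47, 49, 50, 51, 47, 43, 119, 122, 124, 140, 140, 141, 143, 143]
[135, 137, 144, 93, 49, 50, 52, 51, 55, 53, 50, 50, 53, 54, 53, 53, 50, 49, 49, 50, 50, 51, 41, 120, 50, 42, 141, 136, 133, 133]
```

View pics/fin2.png

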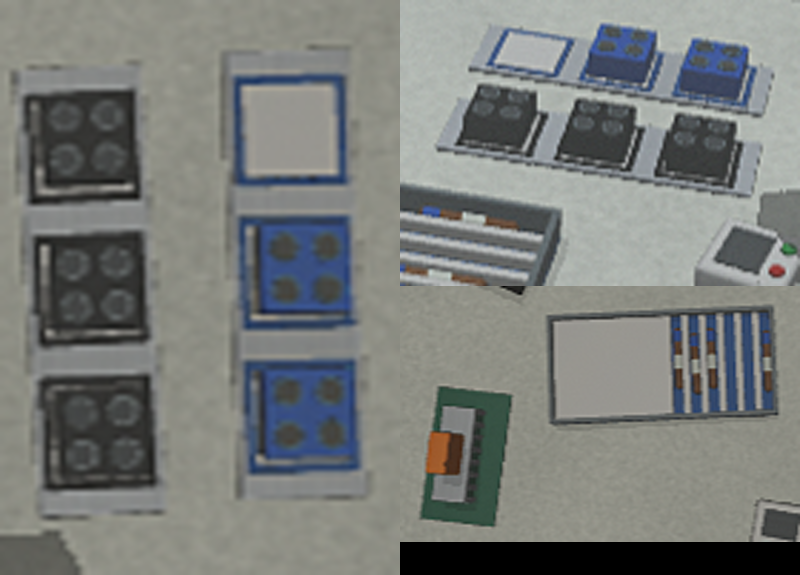

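```bash
python3 -c "
from h import *
r=look()
for n,c,t in (('k1',(105.7,431.7),(.4335,-.0995)),('k2',(97,283.2),(.5055,-.0967)),('k3',(88.7,136.7),(.5774,-.0938)),('b2',(305.7,268.2),(.513,-.1999)),('b1',(310.7,411.7),(.4409,-.2012))):
    p=ray(r,(np.array(c)+.5)/5-.5+[335,185],.028)[0,:2]; print(n,p.round(4),'err mm',((p-t)*1e3).round(1))
# top extents along the middle lines of each block (dark/blue top vs surroundings)
im=cv2.cvtColor(r['color'],cv2.COLOR_RGB2HSV)
print('k1row',[int(v) for v in im[271,340:375,2]]);print('k1col',[int(v) for v in im[255:288,355,2]])
print('k3row',[int(v) for v in im[212,338:370,2]]);print('k3col',[int(v) for v in im[198:230,352,2]])
"
```

```text
k1 [ 0.4338 -0.1013] err mm [ 0.3 -1.8]
k2 [ 0.5067 -0.0983] err mm [ 1.2 -1.6]
k3 [ 0.5793 -0.0954] err mm [ 1.9 -1.6]
b2 [ 0.513 -0.201] err mm [ 0.  -1.1]
b1 [ 0.4426 -0.2018] err mm [ 1.7 -0.6]
k1row [147, 117, 123, 105, 47, 65, 59, 50, 53, 53, 52, 53, 51, 52, 51, 54, 54, 52, 51, 49, 49, 49, 52, 53, 46, 72, 131, 131, 134, 144, 145, 144, 142, 147, 150]
k1col [135, 132, 131, 133, 143, 64, 47, 70, 54, 52, 51, 49, 49, 50, 51, 53, 54, 53, 51, 48, 52, 54, 49, 51, 50, 89, 48, 52, 144, 139, 136, 135, 142]
k3row [129, 134, 101, 60, 67, 54, 52, 54, 53, 52, 51, 52, 53, 54, 54, 54, 53, 51, 51, 50, 53, 54, 52, 43, 116, 138, 141, 148, 146, 145, 145, 144]
k3col [140, 137, 137, 139, 149, 61, 51, 54, 52, 51, 51, 49, 53, 54, 54, 54, 53, 51, 50, 51, 52, 53, 54, 37, 116, 88, 39, 103, 141, 137, 136, 138]
```

```bash
cat > q.py <<'E'
from h import *
S0={'k1':(.4335,-.0995),'k2':(.5055,-.0967),'k3':(.5774,-.0938),'b2':(.513,-.1999),'b1':(.4409,-.2012)}
for cam in ('top','side'):
    ims=[look(cam) for _ in range(3)]; r=ims[0]; im=np.mean([i['color'] for i in ims],0).astype(np.uint8)
    for n,t in S0.items():
        c=proj(r,[[*t,.028]])[0]; b=np.round(c).astype(int); box=(b[0]-9,b[1]-9,b[0]+10,b[1]+10) if cam=='top' else (b[0]-14,b[1]-10,b[0]+15,b[1]+11)
        u=up(im,box,8); hsv=cv2.cvtColor(u,cv2.COLOR_RGB2HSV).astype(float)
        q=hsv[:,:,1] if n[0]=='b' else hsv[:,:,2]
        m=(q<100)&(hsv[:,:,2]>50) if n[0]=='b' else q>57
        bl=[(k[0],k[2]) for k in blobs(m,box,8,3,30)]
        w=[(ray(r,k,.028)[0,:2]-t,a) for k,a in bl]
        w=[(v,a) for v,a in w if np.abs(v).max()<.017]
        print(cam,n,[tuple((v*1e3).round(1))+(round(a),) for v,a in w],'mean',np.mean([v for v,a in w],0).round(4) if w else None)
E
python3 q.py
```

```text
top k1 [] mean None
top k2 [] mean None
top k3 [] mean None
top b2 [(np.float64(-10.2), np.float64(9.0), 24), (np.float64(-10.0), np.float64(-11.7), 26), (np.float64(10.7), np.float64(9.4), 25), (np.float64(11.0), np.float64(-11.6), 24)] mean [ 0.0004 -0.0012]
top b1 [(np.float64(-9.5), np.float64(10.4), 25), (np.float64(-8.9), np.float64(-10.6), 25), (np.float64(11.7), np.float64(10.6), 25), (np.float64(11.9), np.float64(-10.3), 25)] mean [0.0013 0.    ]
side k1 [(np.float64(1.7), np.float64(-12.4), 4)] mean [ 0.0017 -0.0124]
side k2 [(np.float64(2.2), np.float64(-12.9), 4)] mean [ 0.0022 -0.0129]
side k3 [] mean None
side b2 [(np.float64(-9.6), np.float64(10.0), 19), (np.float64(11.2), np.float64(10.7), 19)] mean [0.0008 0.0103]
side b1 [(np.float64(-9.0), np.float64(11.9), 20), (np.float64(11.9), np.float64(12.2), 20)] mean [0.0015 0.0121]
```

```bash
python3 d.py .5772 -.0932 .06 2.28; python3 -m handwheel '[[0.024,-0.033,0,0,0,0,1],[0.024,-0.033,0,0,0,0,1],[0.024,-0.033,0,0,0,0,1],[0.024,-0.033,0,0,0,0,1],[0.024,-0.033,0,0,0,0,1],[0.024,-0.033,0,0,0,0,1],[0.024,-0.033,0,0,0,0,1],[0.024,-0.033,0,0,0,0,1],[0.024,-0.033,0,0,0,0,1],[0.024,-0.033,0,0,0,0,1]]'; python3 -m handwheel '[[0,0,0.03,0,0,0,1],[0,0,0.03,0,0,0,1],[0,0,0,0,0,0,1],[0,0,0,0,0,0,1],[0,0,0,0,0,0,1]]'; python3 d.py .5772 -.0932 -.013 2.28
```

```text
t 57.8 pos [ 0.3312 -0.4324  0.1314] psi 2.39 | shift tool [ 0.26   -0.3286  0.0714] turn az 0.0019
time_s: 58.6
eef_pos: [0.5579, -0.0912, 0.1315]
orientation: [0.0, 1.0, 0.021, 0.0]
wrist_force: [1.4, -1.0, 0.5]
grip_width: 0.0851
time_s: 59.02
eef_pos: [0.5577, -0.0942, 0.0726]
orientation: [0.0, 1.0, 0.02, 0.001]
wrist_force: [0.3, 0.4, -0.3]
grip_width: 0.0854
t 59.0 pos [ 0.5577 -0.0942  0.0726] psi 2.28 | shift tool [ 0.0195 -0.0002  0.0856] turn az -0.0
```

```bash
python3 -m handwheel '[[0.0195,-0.0005,0.03,0,0,0,1],[0,0,0.03,0,0,0,1],[0,0,0.02,0,0,0,1],[0,0,0.005,0,0,0,1],[0,0,0,0,0,0,1],[0,0,0,0,0,0,1],[0,0,0,0,0,0,1],[0,0,0,0,0,0,1]]' 60; python3 d.py .5772 -.0932 -.013 2.28
python3 -m handwheel '[[0,0,0,0,0,0,0.1],[0,0,0,0,0,0,0.1],[0,0,0,0,0,0,-0.1],[0,0,0,0,0,0,-0.1],[0,0,0,0,0,0,-0.1],[0,0,0,0,0,0,-0.1],[0,0,0,0,0,0,-0.1],[0,0,-0.004,0,0,0,-0.1],[0,0,0,0,0,0,-0.1],[0,0,0,0,0,0,-0.1]]'; python3 d.py .5755 -.0917 -.013 2.28
```

```text
time_s: 59.68
eef_pos: [0.5777, -0.0932, -0.0117]
orientation: [0.001, 1.0, 0.02, 0.002]
wrist_force: [1.5, -0.2, 0.2]
grip_width: 0.0853
t 59.7 pos [ 0.5777 -0.0932 -0.0117] psi 2.27 | shift tool [-0.0005 -0.      0.0013] turn az -0.0002
time_s: 60.52
eef_pos: [0.5764, -0.0926, -0.0098]
orientation: [0.0, 1.0, 0.02, -0.0]
wrist_force: [-0.2, -0.6, -0.9]
grip_width: 0.0427
t 60.5 pos [ 0.5764 -0.0926 -0.0098] psi 2.28 | shift tool [-0.0009 -0.001   0.0032] turn az 0.0
```

```bash
python3 -m handwheel '[[-0.0012,-0.001,0,0,0,0,-0.1],[0,0,0.002,0,0,0,-0.1],[0,0,0.001,0,0,0,-0.1],[0,0,0.0005,0,0,0,-0.1],[0,0,0,0,0,0,-0.1],[0,0,0,0,0,0,-0.1]]'; python3 d.py .5755 -.0917 -.013 2.28
python3 -m handwheel '[[0,0,0.0005,0,0,0,-0.1],[0,0,0,0,0,0,-0.1],[0,0,0,0,0,0,-0.1]]'; python3 d.py .5755 -.0917 -.013 2.28
```

```text
time_s: 61.02
eef_pos: [0.5749, -0.0916, -0.013]
orientation: [-0.0, 1.0, 0.02, -0.0]
wrist_force: [-3.1, 0.7, 5.4]
grip_width: 0.042
t 61.0 pos [ 0.5749 -0.0916 -0.013 ] psi 2.29 | shift tool [ 0.0006  0.0002 -0.    ] turn az 0.0001
time_s: 61.27
eef_pos: [0.5749, -0.0916, -0.0131]
orientation: [-0.0, 1.0, 0.02, -0.0]
wrist_force: [-4.6, 1.3, 8.6]
grip_width: 0.0426
t 61.3 pos [ 0.5749 -0.0916 -0.0131] psi 2.29 | shift tool [ 0.0006  0.0002 -0.0001] turn az 0.0001
```

```bash
python3 -m handwheel '[[0,0,-0.0005,0,0,0,0.1],[0,0,0,0,0,0,0.3],[0,0,0,0,0,0,1],[0,0,0,0,0,0,1],[0,0,0,0,0,0,1],[0,0,-0.04,0,0,0,1],[0,0,-0.04,0,0,0,1],[-0.02,0.03,-0.015,0,0,0,1],[-0.02,0.03,-0.015,0,0,0,1],[-0.02,0.03,-0.015,0,0,0,1]]'
python3 -m handwheel '[[-0.025,0.03,-0.01,0,0,0,1],[-0.025,0.03,-0.01,0,0,0,1],[-0.025,0.03,0,0,0,0,1],[-0.025,0.03,0,0,0,0,1],[-0.025,0.03,0,0,0,0,1],[-0.025,0.03,0,0,0,0,1],[-0.025,0.03,0,0,0,0,1],[-0.025,0.03,0,0,0,0,1],[0,0,0,0,0,0,1],[0,0,0,0,0,0,1]]'
python3 -c "
from h import *
a=cv2.imread('pics/fin.png',0);r=look(save='fin3');b=cv2.imread('pics/fin3.png',0)
for n,(x,y) in dict(k1=(355.8,271),k2=(354,241.2),k3=(352.4,212),b1=(397,267),b2=(395.6,238)).items():
    x,y=int(x),int(y);f=lambda i:cv2.resize(i[y-7:y+8,x-7:x+8],None,fx=8,fy=8,interpolation=2).astype(np.float32)
    A,B=f(a),f(b);(dx,dy),q=cv2.phaseCorrelate(A-A.mean(),B-B.mean(),cv2.createHanningWindow(A.shape[::-1],cv2.CV_32F));print(n,'moved mm x %.1f y %.1f'%(-dy/8*2.46,-dx/8*2.46),round(q,2))
d=cv2.absdiff(a,b);m=cv2.morphologyEx((d>25).astype(np.uint8),cv2.MORPH_OPEN,np.ones((2,2)))
print([(int(a_),*map(int,(x,y,w,h))) for x,y,w,h,a_ in cv2.connectedComponentsWithStats(m)[2][1:] if a_>6])
im=cv2.cvtColor(r['color'],cv2.COLOR_RGB2HSV)
print('k3row',[int(v) for v in im[212,338:370,2]]);print('k3col',[int(v) for v in im[198:230,352,2]])
"; python3 q.py | grep top
```

```text
time_s: 62.1
eef_pos: [0.5184, -0.1846, 0.1129]
orientation: [0.0, 1.0, 0.021, 0.0]
wrist_force: [0.7, -0.6, 0.2]
grip_width: 0.0852
time_s: 62.93
eef_pos: [0.3272, -0.4331, 0.1315]
orientation: [-0.0, 1.0, 0.018, -0.0]
wrist_force: [0.6, 0.3, -0.2]
grip_width: 0.0854
k1 moved mm x 0.0 y 0.0 0.97
k2 moved mm x -0.0 y 0.0 0.92
k3 moved mm x -2.3 y 2.2 0.39
b1 moved mm x 0.0 y 0.0 0.72
b2 moved mm x 0.0 y -0.1 0.64
[(8, 342, 207, 2, 4), (15, 343, 219, 4, 6), (7, 456, 280, 3, 3), (60, 567, 295, 24, 15), (57, 621, 294, 10, 19), (8, 514, 309, 2, 4), (33, 531, 308, 14, 9), (10, 513, 316, 5, 3), (32, 495, 319, 3, 13), (20, 519, 320, 7, 4), (14, 578, 330, 3, 6), (30, 531, 337, 9, 10), (15, 562, 339, 5, 6), (123, 504, 349, 26, 39), (10, 328, 350, 3, 5), (10, 422, 357, 5, 2), (272, 429, 357, 47, 72), (287, 567, 357, 37, 66), (16, 333, 360, 6, 8), (7, 344, 379, 3, 3), (108, 477, 392, 29, 37), (51, 615, 392, 11, 11), (141, 601, 403, 15, 44), (8, 344, 435, 2, 4), (13, 483, 445, 3, 6), (8, 349, 447, 3, 4), (99, 355, 456, 22, 24), (70, 506, 456, 25, 24), (66, 564, 457, 13, 23), (24, 478, 460, 6, 8)
[... 174 characters left out ...]
, 116, 139, 141, 148, 146, 146, 144, 142]
k3col [140, 137, 136, 139, 149, 66, 47, 52, 52, 56, 62, 63, 52, 53, 54, 54, 52, 51, 54, 54, 50, 52, 53, 53, 51, 87, 43, 102, 141, 137, 137, 136]
top k1 [(np.float64(-15.2), np.float64(15.2), 19)] mean [-0.0152  0.0152]
top k2 [] mean None
top k3 [] mean None
top b2 [(np.float64(-10.2), np.float64(9.0), 24), (np.float64(-10.0), np.float64(-11.7), 26), (np.float64(11.0), np.float64(-11.5), 24), (np.float64(10.7), np.float64(9.4), 25)] mean [ 0.0004 -0.0012]
top b1 [(np.float64(-9.5), np.float64(10.4), 25), (np.float64(-8.9), np.float64(-10.6), 25), (np.float64(11.7), np.float64(10.6), 25), (np.float64(11.9), np.float64(-10.3), 25)] mean [0.0013 0.    ]
```

```bash
python3 -c "
from rig import bot;s=bot.state();print(s['time_s'],s['eef_pos'],s['wrist_force']);print(bot.finish_job())"
```

```text
63.2833 [ 0.32943769 -0.43088233  0.13188452] [ 0.1340242   0.51602732 -0.00128458]
the job is handed in; nothing more can be done
None
```

The incubation run is made up and handed in at 63 s, with the gripper open and clear of everything.

- **Tubes:** one slow pass of the rake put all four tubes down, each in a groove of its own (y -16, -36, -56 and -116). The gripper and arm never went near the glass.
- **Rake:** it stands upright on the green mat, about 1–2 mm from the middle by the camera and close to square.
- **Blocks:** two blue blocks are on the blue row and three black blocks on the black row, one to each square.
    - Both blue blocks measured within 1.3 mm of centre, by the tube mouths on their tops.
    - The colour check did not pick out the mouths on the black blocks, so their offsets are by eye from the picture: about 1.6 mm and 2.0 mm for two of them.
    - The third was about 2.5 mm off, so I reset it; by image shift (a weak match, score 0.39) it is now within about 1 mm.
- **What went wrong on the way:**
    - The first grips on the blue blocks closed over the top because the pads sat too high. One of those blocks slid about 9 mm. I found it again and gripped lower.
    - One black block was knocked aside during the run, about 35 mm, and I picked it up from its new place.
    - The first blue block went down about 2 mm off, and I re-centred it.
- **Last check:** comparing pictures from before and after the final move showed no change at the tray, rake or other items in view.

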